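# Turn a cast mould over, lid held on, and stack it

### The job

Swing the clamp's cover open past upright so that it stays open, and take out the lidded mould. Turn it upside down while keeping base and loose lid together the whole time, and stack it lid-down, squarely and lined up on top of the mould that has already been turned over, without shifting that one. Leave the other things on the bench alone.

Things in the scene. Friction and masses are not known exactly. Their poses are not given: they have to be found in the camera images.
- clamp: Blue clamshell clamp, fixed. Bed 200 (x, from -95 to +105) x 140 (y) x 10 mm; origin on the bench under the middle of the mould. x points to the hinge side (away from the robot, but for the yaw), y along the hinge. Steel end stops (36 x 6 mm, 8 mm above the bed) at y = +-45 mm, beyond the mould's short ends; its long sides are free. Hinge cheeks (20 x 12 mm) at x = +95, y = +-25 mm, 68 mm high.
- cover (a joint): Angle of the clamp's cover: 0 shut (level over the mould), pi/2 upright, stop at 2.0 (tipped to the hinge side). 0.3 kg, almost no friction: falls shut if let go short of upright, on to the stop past it. Aluminium frame with clear window, 145 mm from axis to front edge, 110 mm wide, 6 mm thick; underside 59 mm above the bench when shut.
- cover_axis (a point): Point on the cover's hinge axis, midway along it: 95 mm along x from the clamp's origin and 62 mm above the bench. Axes as the clamp's. The axis is the clamp's y.
- cover_bar (a point): Middle of the red round grip bar (10 mm thick, 96 mm long, along the clamp's y) of the cover, 190 mm from the hinge axis; it moves with the cover. It is held by an 8 mm rod at each end, leaving 40 mm free between bar and cover edge, so it can be pinched from above across x, and the fingers then turn freely about it.
- mould: Grey base of the lidded mould, 44 (x) x 80 (y) x 20 mm, with a cast coupon in it (about 0.16 kg). Origin: centre of its underside; z towards its open face: up at the start, down when turned over. A 34 x 70 mm collar rises 10 mm above its rim into the lid, with 1.5 mm play all round. It starts on the clamp's bed, long side along the clamp's y.
- lid: Loose orange lid, 44 x 80 x 20 mm, flush with the base and resting on its rim, not fastened (0.05 kg). Origin: centre of its open rim, z towards its closed face, x and y as the mould's. The closed mould is 44 x 80 x 40 mm, seam half-way (20 mm from both large faces); finger pads on the two long sides that straddle the seam hold both halves.
- mould_seam (a point): Centre of the closed mould: a point on the base, 20 mm along z from its origin, in the plane of the seam. Axes as the mould's.
- lid_rim (a point): Centre of the lid's open rim, on the lid; coincides with mould_seam while the mould is closed.
- lid_top (a point): Centre of the outside of the lid's closed face, 20 mm from its rim; it is the lower face once the mould is turned over.
- pallet: Bare aluminium plate, 120 (x) x 150 (y) x 6 mm, fixed on the bench; origin at the centre of its underside.
- done: The mould already turned over (orange half below, grey half above), with a white band round its seam; one solid piece of 0.4 kg, 44 (x) x 80 (y) x 40 mm, resting loose on the pallet. Origin: centre of its underside, 6 mm above the bench; z up, y along its long side.
- done_top (a point): Centre of the upper face of that turned mould, 46 mm above the bench: where the lid's closed face must come to rest. Axes as done.
- cylinder: Bystander: upright grey concrete test cylinder, 102 mm across, 200 mm high; origin at the centre of its underside.
- mallet: Bystander: small hammer with a wooden handle, 260 mm long, lying on the bench.
- tin: Bystander: closed metal can, 68 mm across, 70 mm high, upright; origin at the centre of its underside.
- clamp_bed (a point): Centre of the top face of the clamp's bed, 10 mm above the bench, under the middle of the mould as it starts.

How it is judged:
On the way, in this order (a step that is already met when the one before it is completed fails the run):
1. the cover stands open past upright (value of joint cover above 1.8 rad), for 0.2 s.
2. the mould has been lifted out of the clamp (distance between mould_seam and clamp_bed above 0.08 m), for 0.1 s.
At the end, for the whole second after the job is handed in: Cover open beyond 1.8 rad; mould closed (halves within 4 mm), upside down and at rest on the turned mould: centres within 10 mm, lid face within 4 mm of its top, long sides within 0.2 rad. The turned mould moved less than 20 mm (value of joint cover above 1.8 rad and angle between each of mould, lid's own z axis and vertical above 3 rad and distance between mould_seam and lid_rim below 0.004 m and horizontal distance between lid_top and done_top below 0.01 m and angle between the x axis of mould and the x axis of done, either way round below 0.2 rad and z of lid_top in the frame of done_top between -0.004 and 0.004 m and distance of done from where it was at the start of the episode below 0.02 m and angle between done's own z axis and vertical below 0.1 rad and linear speed of each of mould, lid below 0.02 m/s and angular speed of mould below 0.2 rad/s); the robot touches nothing.
It fails at once if the lid and the base come apart (more than 8 mm) (distance between mould_seam and lid_rim above 0.008 m).
It fails at once if the mould already turned over is shifted by more than 20 mm (distance of done from where it was at the start of the episode above 0.02 m).
It fails at once if a bystander is disturbed (moved more than 30 mm) (distance of any of cylinder, mallet, tin from where it was at the start of the episode above 0.03 m).
It also fails if it takes over 67 s, if anything falls off the work surface, if the arm or the gripper's body presses on something with over 40 N, if the wrist force passes 120 N, or if a joint passes its speed limit or range.

### The arm

A 6-joint arm with a two-finger parallel gripper is mounted at the origin on the work surface. World frame = base frame: x ahead of the robot, y to its left, z up, the work surface at z = 0. Lengths are in m, angles in rad, forces in N, time in s.
With the tool pointing down it reaches from about 0.375 to 0.975 m from the base axis. Payload 3.8 kg.
Tool frame: the origin (TCP) lies at the very end of the fingers, on their centre line; the grasp point (between the pads) lies 19 mm behind it; z points along the fingers, y is the direction in which the jaws open and shut (so a half turn about z gives the same grasp; the last joint's range is limited). The gripper opens to 88 mm and grips with 3 to 60 N. Pads are 18 mm wide; open, the fingers measure 123 mm over their backs; the gripper's body (75 mm by 187 mm) begins 45 mm behind the grasp point.
Start: joints at [1.144, 0.264, 1.604, -0, 1.274, -0.037], TCP at [0.256, 0.624, 0.239] pointing down, gripper open.
Joint ranges: [-2.63, 2.63], [-0.94, 2.18], [0.31, 2.57], [-1.31, 4.45], [0, 2.66], [-2.55, 2.55]. Speed limits (rad/s): [2.57, 2.57, 3.14, 3.14, 3.14, 3.14].

### API

Orientations are given as a unit quaternion [w, x, y, z].
In Python, from cell import manip, capture, camera_info, ticket gives the robot as it stands.
- The arm moves only by the tool play_rows, never from a script. Its argument "plan" is a list of rows, each an object with "translation": the shift along the tool's x, y, z in cm, a list of three; "turn": the turn, a rotation vector about the tool's x, y, z in degrees, a list of three; "grip": the opening, from -1 (shut) to 1 (fully open). In form: [{"translation": [dx, dy, dz], "turn": [wx, wy, wz], "grip": grip}, ...]. A call has exactly 8 rows; each row is the pose to reach, as a shift and turn from the pose commanded when the call began, along the tool's axes at that moment; what a row does not reach only later rows make up. A row lasts 1/10 s, in which the tool goes at most 50 mm and 8.59 degrees, less where a joint would pass 70% of its speed; a pose out of reach is approached as far as the arm can. A call with a gripper value outside its range is refused whole. The fingers move at their own pace and stop on an object; the grip force is fixed at half the most. Time passes only in rows, so rows that repeat a pose let the fingers close, or fill a call up. It gives the time, the measured TCP pose, the force and the opening at its end, in the units of the state.
- manip.read_state(): the state, without advancing time (a new reading comes with each control period).
- capture(name): name is "scene" or "top"; returns the picture (480x640x3 uint8, blue, green, red); there is no depth.
- camera_info(name): a dict with "camera_matrix" (3x3 intrinsics, pixels), "k1" (the pictures are not rectified: a ray, as slopes to the right and down, at radius r is drawn at 1 + k1 r^2 times it, then the intrinsics apply), "origin" and "orientation" of the camera in the world. Camera axes: x right, y down, z forward; pixel columns grow to the right and rows downward; lengths in m; the calibration is good to about 2 mm. A picture is of the moment at which its call begins. camera_info takes no time and is no camera call.
- ticket.job_done(): hands the job in, once; it reports no verdict.
The state is a dict: "clock": time; "joints": joint angles; "joint_velocities": joint speeds; "joint_torque": joint torques, N m; "tool_pos": TCP position; "tcp_rot": TCP orientation; "contact_force": force on the tool from outside, world axes, zero at the start; "torque": the same for the moment, N m; "width": opening from 0.0 (shut) to 1.0 (fully open).
Only numpy, scipy, OpenCV 4.12 (cv2) and the standard library are available. Lean on these libraries where they do the work, as an engineer would, in place of code of your own. Each camera call takes 0.05 s, during which the arm holds its last target.

## Working session

There is one attempt and no reset: what is moved stays moved. The work goes in short steps, Python scripts to look and compute and a tool call to move; the robot and the scene stay as the last step left them, time stands still between calls to the robot, and variables do not carry over. Pictures are saved under pics/ and viewed, and the job is handed in when it is done.

Besides the shell and the picture viewer there is one more tool, called after "Emit:" as a command line: name --argument value ..., lists and objects as JSON in quotes. play_rows: Moves the arm, as the interface text tells. Its arguments: {"type":"object","properties":{"plan":{"type":"array"}},"required":["plan"]}

```bash
mkdir -p pics; ls; python3 - <<'E'
from cell import manip, capture, camera_info
import cv2
s=manip.read_state(); print(s)
for n in ("scene","top"):
    print(n,camera_info(n)); cv2.imwrite(f"pics/{n}0.png",capture(n))
E
```

```text
pics
{'clock': 0.0, 'joints': array([ 1.14411948e+00,  2.64769797e-01,  1.60533048e+00,  2.25489207e-05,
        1.27369318e+00, -3.69071527e-02]), 'joint_velocities': array([-1.46889961e-05,  5.59581639e-04, -1.19934449e-03, -1.87894092e-04,
       -1.31861755e-03,  1.83883059e-04]), 'joint_torque': array([-3.25818485e-05, -5.02091897e+01, -3.56884933e+01,  7.28375372e-02,
        2.89990922e-02, -1.72477057e-04]), 'tool_pos': array([0.25619708, 0.62374451, 0.23740028]), 'tcp_rot': array([-2.63274660e-04,  1.93656697e-01,  9.81068740e-01, -1.06849533e-03]), 'contact_force': array([ 0.40360839, -0.22946007,  0.35179796]), 'torque': array([ 0.01790447,  0.03623577, -0.03309026]), 'width': 0.9996667804113125}
scene {'camera_matrix': array([[461.08589379,   0.        , 323.59334361],
       [  0.        , 461.08589379, 241.97841166],
       [  0.        ,   0.        ,   1.        ]]), 'k1': -0.07584078241722306, 'origin': array([1.2083466 , 0.66545347, 0.84160605]), 'orientation': array([-0.1472625 ,  0.33838759,  0.83999909, -0.39775511])}
top {'camera_matrix': array([[623.26088103,   0.        , 323.94356433],
       [  0.        , 623.26088103, 244.34693121],
       [  0.        ,   0.        ,   1.        ]]), 'k1': -0.19008840852239275, 'origin': array([ 0.24467135, -0.02367949,  2.07429246]), 'orientation': array([ 0.06132115, -0.70445676,  0.70503253, -0.05394003])}
```

View pics/scene0.png

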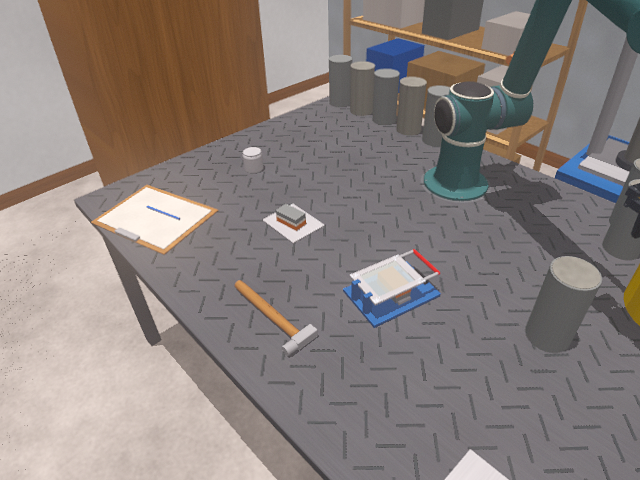

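View pics/top0.png

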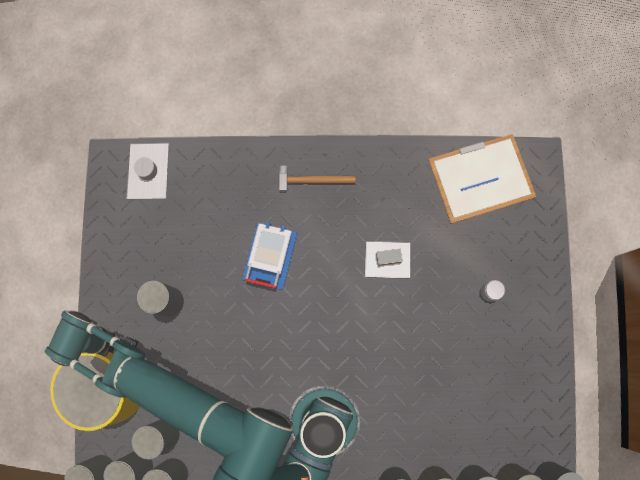

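```bash
cat > h.py <<'E'
import numpy as np, cv2
from scipy.spatial.transform import Rotation as R
from cell import manip, capture, camera_info
def q2R(q): q=np.asarray(q); return R.from_quat([q[1],q[2],q[3],q[0]])
def ray(n,uv):
    c=camera_info(n); K=c["camera_matrix"]
    p=cv2.undistortPoints(np.array([[uv]],float),K,np.array([c["k1"],0,0,0.]))[0,0]
    return c["origin"], q2R(c["orientation"]).apply([p[0],p[1],1.])
def onz(n,uv,z):
    o,d=ray(n,uv); return o+d*(z-o[2])/d[2]
def proj(n,P):
    c=camera_info(n); Ri=q2R(c["orientation"]).inv()
    p=Ri.apply(np.atleast_2d(P)-c["origin"])
    return cv2.projectPoints(p,np.zeros(3),np.zeros(3),c["camera_matrix"],np.array([c["k1"],0,0,0.]))[0][:,0]
def tri(a,b):
    (o1,d1),(o2,d2)=ray("scene",a),ray("top",b)
    d1/=np.linalg.norm(d1);d2/=np.linalg.norm(d2)
    t=np.linalg.lstsq(np.c_[d1,-d2],o2-o1,rcond=None)[0]
    p,q=o1+t[0]*d1,o2+t[1]*d2
    return (p+q)/2,np.linalg.norm(p-q)
E
python3 - <<'E'
import cv2
s=cv2.imread("pics/scene0.png");t=cv2.imread("pics/top0.png")
def crop(i,x,y,w,h,k,n): cv2.imwrite(n,cv2.resize(i[y:y+h,x:x+w],None,fx=k,fy=k,interpolation=cv2.INTER_CUBIC))
crop(s,335,240,115,90,7,"pics/c1.png")
crop(s,255,195,80,55,10,"pics/c2.png")
crop(t,230,210,80,90,6,"pics/c3.png");crop(t,355,230,70,55,10,"pics/c4.png")
E
```

```text
(no output)
```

View pics/c1.png

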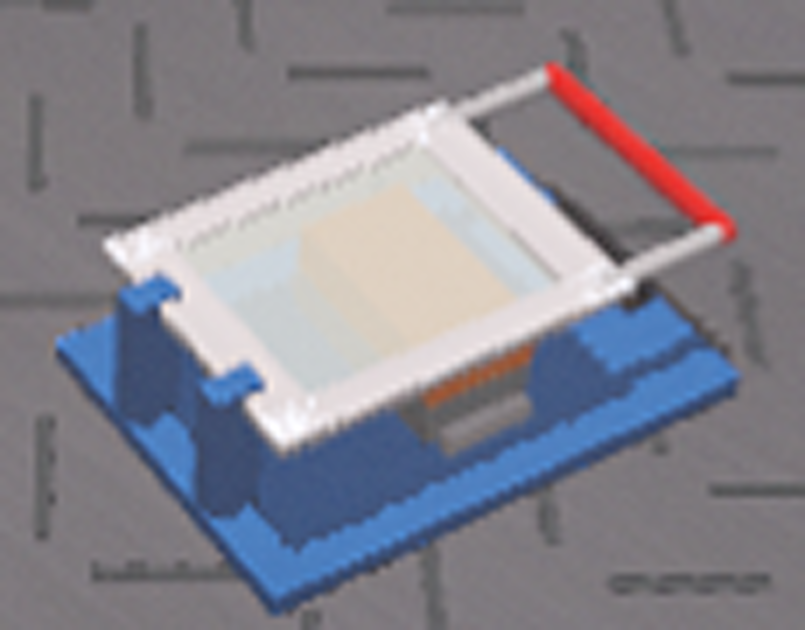

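View pics/c2.png

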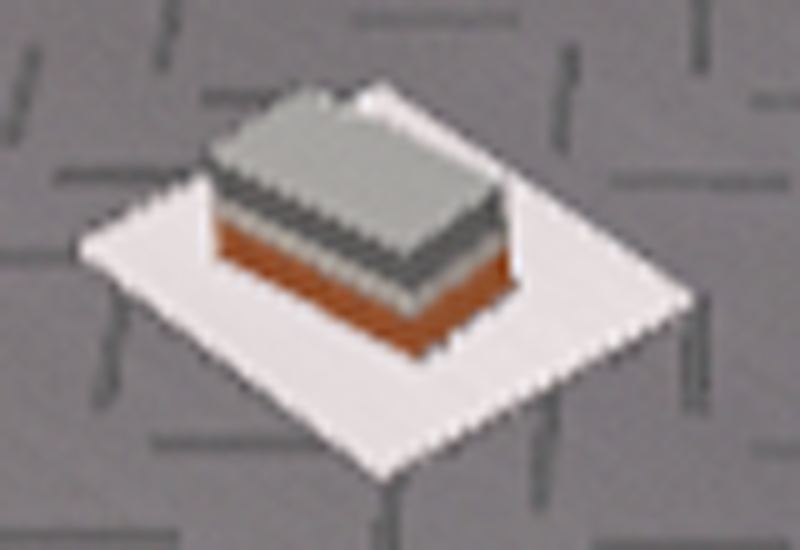

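View pics/c3.png

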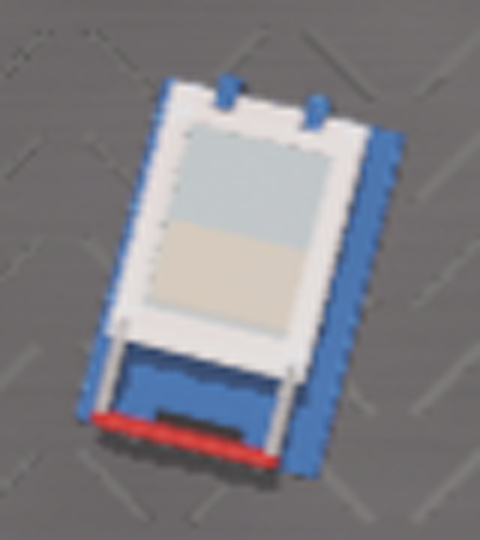

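View pics/c4.png

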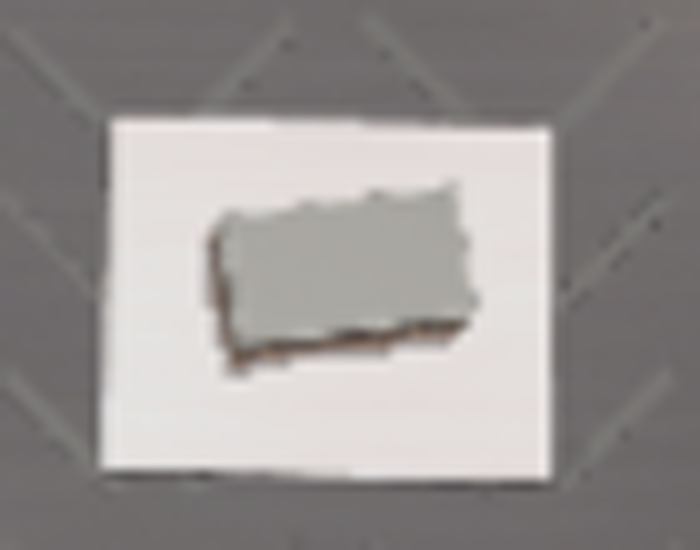

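```bash
python3 - <<'E'
from h import *
np.set_printoptions(precision=4,suppress=True)
def c(x0,y0,k,x,y): return ((x+.5)/k-.5+x0,(y+.5)/k-.5+y0)
S1=lambda x,y:c(335,240,7,x,y); S2=lambda x,y:c(255,195,10,x,y)
T1=lambda x,y:c(230,210,6,x,y); T2=lambda x,y:c(355,230,10,x,y)
# bar ends
for n,f in(("scene","pics/scene0.png"),("top","pics/top0.png")):
    im=cv2.imread(f); b,g,r=[im[...,i].astype(int) for i in range(3)]
    m=((r>150)&(g<90)&(b<90)).astype(np.uint8); ys,xs=np.nonzero(m); 
    k=(ys>230)&(ys<310)&(xs>200)&(xs<460); xs,ys=xs[k],ys[k]
    (cx,cy),(w,h),a=cv2.minAreaRect(np.c_[xs,ys].astype(np.float32)); print(n,"red",cx,cy,w,h,a,onz(n,(cx,cy),.062), "mean",xs.mean(),ys.mean())
    box=cv2.boxPoints(((cx,cy),(w,h),a)); 
    L=sorted(box.tolist(),key=lambda p:p[0]); e1=np.mean(L[:2],0);e2=np.mean(L[2:],0)
    p,q=onz(n,e1,.062),onz(n,e2,.062); print(p,q,np.linalg.norm(p-q),np.degrees(np.arctan2(*(q-p)[[1,0]])))
print("bed scene",[onz("scene",p,.01) for p in (S1(57,343),S1(278,600),S1(738,377))])
print("bed top",[onz("top",p,.01) for p in (T1(320,476),T1(404,133),T1(78,418))])
# done top
print("done scene",[onz("scene",p,.046) for p in (S2(207,160),S2(410,258),S2(503,182),S2(310,88))])
print("done top",[onz("top",p,.046) for p in (T2(225,213),T2(236,348),T2(474,312),T2(456,183))])
print("done base scene",[onz("scene",p,.006) for p in (S2(218,258),S2(418,358),S2(517,285))])
print("pallet scene",[onz("scene",p,.006) for p in (S2(80,243),S2(382,475),S2(693,295))])
print("pallet top",[onz("top",p,.006) for p in (T2(110,118),T2(552,128),T2(552,480),T2(100,468))])
E
```

```text
scene red 420.3626708984375 277.55963134765625 32.34722900390625 49.971031188964844 18.79988670349121 [0.5055 0.235  0.062 ] mean 423.5625 263.140625
[0.5175 0.1974 0.062 ] [0.4938 0.2716 0.062 ] 0.07784301721417423 107.71326541226672
top red 260.0882568359375 282.6470947265625 31.044557571411133 2.66789174079895 14.03624439239502 [0.4501 0.2051 0.062 ] mean 260.3125 282.8
[0.4624 0.2546 0.062 ] [0.4379 0.1558 0.062 ] 0.10178981211719998 -103.90795531970501
bed scene [array([0.6285, 0.0938, 0.01  ]), array([0.6605, 0.2288, 0.01  ]), array([0.469 , 0.2753, 0.01  ])]
bed top [array([0.4346, 0.1344, 0.01  ]), array([0.6278, 0.0891, 0.01  ]), array([0.4668, 0.27  , 0.01  ])]
done scene [array([ 0.5683, -0.2471,  0.046 ]), array([ 0.5571, -0.1681,  0.046 ]), array([ 0.5138, -0.1768,  0.046 ]), array([ 0.5232, -0.2539,  0.046 ])]
done top [array([ 0.5566, -0.1774,  0.046 ]), array([ 0.5118, -0.1804,  0.046 ]), array([ 0.5235, -0.2591,  0.046 ]), array([ 0.5665, -0.254 ,  0.046 ])]
done base scene [array([ 0.5654, -0.2511,  0.006 ]), array([ 0.5542, -0.1715,  0.006 ]), array([ 0.5104, -0.1773,  0.006 ])]
pallet scene [array([ 0.5904, -0.2868,  0.006 ]), array([ 0.5964, -0.1381,  0.006 ]), array([ 0.4765, -0.1366,  0.006 ])]
pallet top [array([ 0.5952, -0.1421,  0.006 ]), array([ 0.5916, -0.2914,  0.006 ]), array([ 0.4723, -0.2889,  0.006 ]), array([ 0.4768, -0.1375,  0.006 ])]
```

```bash
cat >> h.py <<'E'
np.set_printoptions(precision=4,suppress=True)
def pose():
    s=manip.read_state(); return s["tool_pos"],q2R(s["tcp_rot"])
def Rt(zdir,ydir):
    z=np.array(zdir,float);z/=np.linalg.norm(z);y=np.array(ydir,float);y-=z*(y@z);y/=np.linalg.norm(y)
    return R.from_matrix(np.c_[np.cross(y,z),y,z])
def delta(P,Rg,p0=None,R0=None):
    if p0 is None: p0,R0=pose()
    return R0.inv().apply(np.asarray(P)-p0)*100, np.degrees((R0.inv()*Rg).as_rotvec())
def yw(d,z=0): a=np.radians(d); return np.array([np.cos(a),np.sin(a),z])
E
python3 - <<'E'
from h import *
for n,uv,z in (("top",(493,287),.07),("top",(145,165),.07),("top",(153,295),.2),("top",(283,180),.02),("top",(354,180),.02),("top",(452,222),.005),("top",(430,157),.005)): print(uv,onz(n,uv,z))
print(delta((.451,.206,.16),Rt((0,0,-1),yw(-13.4))))
print(delta((.451,.206,.16),Rt((0,0,-1),yw(166.6))))
E
```

```text
(493, 287) [ 0.4327 -0.5544  0.07  ]
(145, 165) [0.8497 0.6071 0.07  ]
(153, 295) [0.3968 0.5199 0.2   ]
(283, 180) [0.8056 0.1375 0.02  ]
(354, 180) [ 0.8048 -0.1045  0.02  ]
(452, 222) [ 0.6618 -0.4382  0.005 ]
(430, 157) [ 0.8921 -0.3702  0.005 ]
(array([-33.8939, -31.2261,   7.8122]), array([-0.1011,  0.0778, 81.0654]))
(array([-33.8939, -31.2261,   7.8122]), array([ -0.0812,  -0.1055, -98.9345]))
```

Emit:
play_rows --plan '[{"translation":[-2,-2,0],"turn":[0,0,6],"grip":1},{"translation":[-5,-5,0],"turn":[0,0,14],"grip":1},{"translation":[-9,-8.5,0],"turn":[0,0,22],"grip":1},{"translation":[-13,-12,0],"turn":[0,0,30],"grip":1},{"translation":[-17,-16,0],"turn":[0,0,38],"grip":1},{"translation":[-21,-19.5,0],"turn":[0,0,46],"grip":1},{"translation":[-25,-23,1],"turn":[0,0,54],"grip":1},{"translation":[-28,-26,2],"turn":[0,0,62],"grip":1}]'

```text
clock: 0.9
tool_pos: [0.4122, 0.2878, 0.2217]
tcp_rot: [0.0, 0.673, 0.739, 0.001]
contact_force: [1.4, 1.6, -0.2]
width: 0.997
```

```bash
python3 - <<'E'
from h import *
s=manip.read_state(); print(s["joints"],s["tool_pos"],s["clock"],s["contact_force"])
print(delta((.451,.206,.14),Rt((0,0,-1),yw(-13.4))))
E
```

```text
[ 0.56   -0.0542  1.9855 -0.0001  1.2086  0.4666] [0.4122 0.2878 0.2217] 0.9 [ 1.4197  1.5695 -0.172 ]
(array([-8.5111,  3.0857,  8.1706]), array([ 0.0796, -0.0497, 18.7545]))
```

Emit:
play_rows --plan '[{"translation":[-1.5,0.5,1],"turn":[0,0,3],"grip":1},{"translation":[-3.5,1.3,3],"turn":[0,0,8],"grip":1},{"translation":[-5.5,2,5],"turn":[0,0,13],"grip":1},{"translation":[-7.3,2.7,7],"turn":[0,0,17],"grip":1},{"translation":[-8.5,3.1,8],"turn":[0,0,18.75],"grip":1},{"translation":[-8.5,3.1,8.2],"turn":[0,0,18.75],"grip":1},{"translation":[-8.5,3.1,8.2],"turn":[0,0,18.75],"grip":1},{"translation":[-8.5,3.1,8.2],"turn":[0,0,18.75],"grip":1}]'

```text
clock: 1.7
tool_pos: [0.4511, 0.2088, 0.1404]
tcp_rot: [0.0, 0.783, 0.622, 0.001]
contact_force: [0.2, -0.2, -0.2]
width: 0.998
```

```bash
python3 - <<'E'
from h import *
s=manip.read_state(); print(s["joints"],s["tool_pos"],s["clock"],s["contact_force"])
for n in ("scene","top"):
    im=capture(n); cv2.imwrite(f"pics/{n}1.png",im)
    p=proj(n,[s["tool_pos"]])[0]; print(n,p)
im=cv2.imread("pics/scene1.png"); cv2.imwrite("pics/s1c.png",cv2.resize(im[120:340,330:530],None,fx=3.5,fy=2.7*1.29/1.29,interpolation=cv2.INTER_CUBIC))
E
```

```text
[0.3832 0.0109 2.081  0.0004 1.0481 0.6101] [0.4511 0.2088 0.1404] 1.7 [ 0.202  -0.1647 -0.2081]
scene [429.324  237.4301]
top [256.0937 279.7944]
```

View pics/s1c.png

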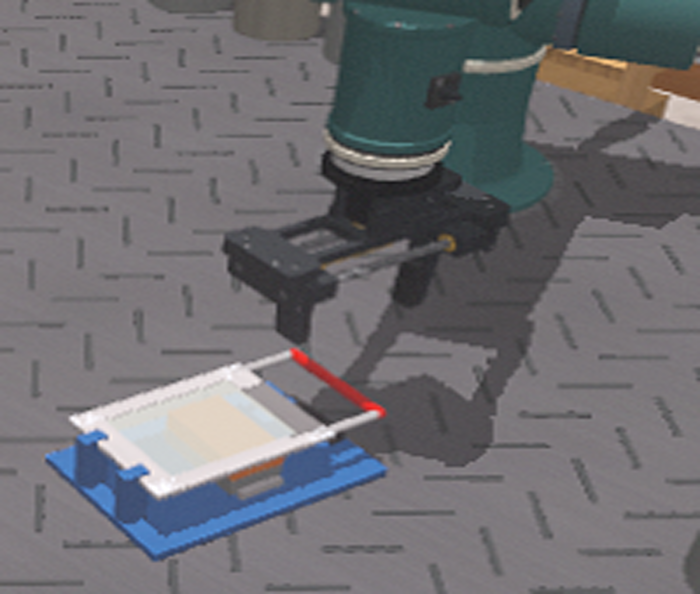

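View pics/top1.png

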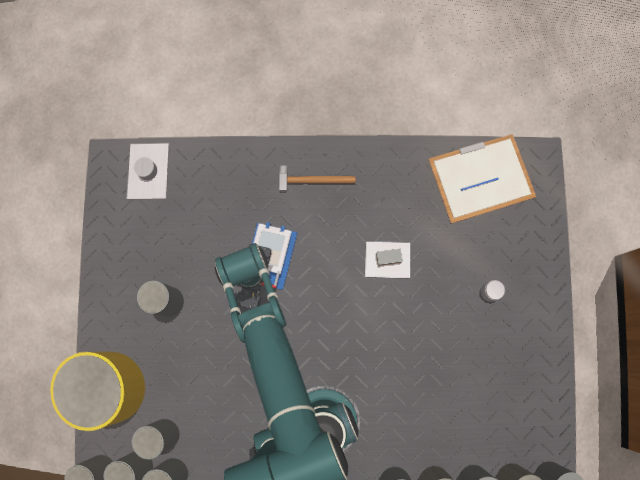

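```bash
python3 - <<'E'
from h import *
im=cv2.imread("pics/scene0.png"); b,g,r=[im[...,i].astype(int) for i in range(3)]
m=(r>140)&(g<90)&(b<90); m[:,:380]=0;m[:235]=0;m[300:]=0;m[:,445:]=0
ys,xs=np.nonzero(m); 
(cx,cy),(w,h),a=cv2.minAreaRect(np.c_[xs,ys].astype(np.float32)); L=sorted(cv2.boxPoints(((cx,cy),(w,h),a)).tolist()); print(cx,cy,w,h,a,xs.min(),xs.max())
vx,vy,x0,y0=cv2.fitLine(np.c_[xs,ys].astype(np.float32),cv2.DIST_L2,0,.01,.01).ravel()
e=[(u,y0+vy/vx*(u-x0)) for u in (xs.min(),xs.max())]
p,q=[onz("scene",k,.062) for k in e]; print(e,p,q,np.linalg.norm(p-q),np.degrees(np.arctan2(*(q-p)[[1,0]])),(p+q)/2)
for n in("scene","top"): print(n, proj(n,[(.4511+.095*.973*0,.2088,.1404)]))
E
```

```text
419.89208984375 277.8865051269531 32.6130485534668 50.32012939453125 19.885164260864258 396 439
[(np.int64(396), np.float64(327.34522288644075)), (np.int64(439), np.float64(226.9181691964841))] [0.6657 0.2929 0.062 ] [0.3107 0.149  0.062 ] 0.38300642122058637 -157.93980418876188 [0.4882 0.2209 0.062 ]
scene [[429.3092 237.4237]]
top [[256.1046 279.7899]]
```

```bash
python3 - <<'E'
from h import *
im=cv2.imread("pics/scene0.png"); b,g,r=[im[...,i].astype(int) for i in range(3)]
m=((r>140)&(g<90)&(b<90)).astype(np.uint8)
n,lab,st,_=cv2.connectedComponentsWithStats(m)
for i in range(1,n):
    if st[i,4]<40: continue
    ys,xs=np.nonzero(lab==i); print(st[i])
    if not(xs.min()>405 and xs.max()<450): continue
    vx,vy,x0,y0=cv2.fitLine(np.c_[xs,ys].astype(np.float32),cv2.DIST_L2,0,.01,.01).ravel()
    t=(xs-x0)*vx+(ys-y0)*vy; e=[(x0+k*vx,y0+k*vy) for k in (t.min(),t.max())]
    p,q=[onz("scene",k,.062) for k in e]; print(e,p,q,np.linalg.norm(p-q),np.degrees(np.arctan2(*(q-p)[[1,0]])),(p+q)/2)
E
```

```text
[278 218  28  12  71]
[413 249  27  25 122]
[(np.float64(412.5476584289322), np.float64(249.5002145282235)), (np.float64(438.79058234027883), np.float64(273.2315805330389))] [0.4371 0.157  0.062 ] [0.4616 0.2573 0.062 ] 0.10327240670304981 76.24023846332882 [0.4493 0.2072 0.062 ]
```

```bash
python3 - <<'E'
from h import *
print(delta((.4497,.2065,.048),Rt((0,0,-1),yw(-13.7))))
E
```

```text
(array([-0.2791, -0.0952,  9.2502]), array([ 0.0822, -0.0714,  0.7019]))
```

Emit:
play_rows --plan '[{"translation":[-0.2,0,0],"turn":[0,0,0.4],"grip":-0.4},{"translation":[-0.2,0,0],"turn":[0,0,0.4],"grip":-0.4},{"translation":[-0.2,0,0],"turn":[0,0,0.4],"grip":-0.4},{"translation":[-0.2,0,1],"turn":[0,0,0.4],"grip":-0.4},{"translation":[-0.2,0,2],"turn":[0,0,0.4],"grip":-0.4},{"translation":[-0.2,0,3],"turn":[0,0,0.4],"grip":-0.4},{"translation":[-0.2,0,4],"turn":[0,0,0.4],"grip":-0.4},{"translation":[-0.2,0,4],"turn":[0,0,0.4],"grip":-0.4}]'

```text
clock: 2.6
tool_pos: [0.4485, 0.2053, 0.097]
tcp_rot: [-0.001, 0.785, 0.619, -0.002]
contact_force: [-1.1, 0.8, -0.4]
width: 0.308
```

```bash
python3 - <<'E'
from h import *
print(delta((.4497,.2065,.048),Rt((0,0,-1),yw(-13.7))))
im=capture("scene");cv2.imwrite("pics/s2c.png",cv2.resize(im[180:330,340:480],None,fx=4,fy=4,interpolation=cv2.INTER_CUBIC))
E
```

```text
(array([0.1615, 0.1067, 4.8969]), array([-0.2062,  0.1473,  0.2147]))
```

View pics/s2c.png

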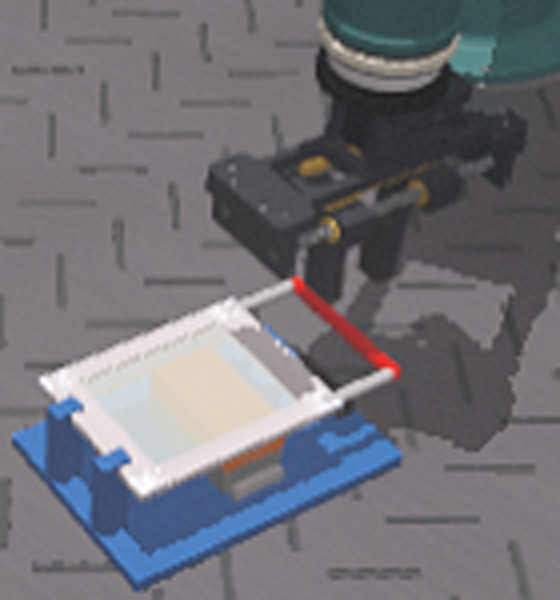

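Emit:
play_rows --plan '[{"translation":[0.1,0.1,1],"turn":[0,0,0],"grip":-0.4},{"translation":[0.2,0.1,2],"turn":[0,0,0],"grip":-0.4},{"translation":[0.2,0.1,3],"turn":[0,0,0],"grip":-0.4},{"translation":[0.2,0.1,4],"turn":[0,0,0],"grip":-0.4},{"translation":[0.2,0.1,4.8],"turn":[0,0,0],"grip":-0.4},{"translation":[0.2,0.1,4.9],"turn":[0,0,0],"grip":-0.4},{"translation":[0.2,0.1,4.9],"turn":[0,0,0],"grip":-0.4},{"translation":[0.2,0.1,4.9],"turn":[0,0,0],"grip":-0.4}]'

```text
clock: 3.45
tool_pos: [0.452, 0.2078, 0.0507]
tcp_rot: [0.0, 0.785, 0.619, 0.0]
contact_force: [0.5, -0.6, 0.8]
width: 0.3
```

```bash
python3 - <<'E'
from h import *
print(delta((.4497,.2065,.048),Rt((0,0,-1),yw(-13.7))))
im=capture("scene");cv2.imwrite("pics/s3c.png",cv2.resize(im[180:330,340:480],None,fx=4,fy=4,interpolation=cv2.INTER_CUBIC))
E
```

```text
(array([-0.1819, -0.191 ,  0.2729]), array([ 0.0283, -0.0212,  0.2146]))
```

View pics/s3c.png

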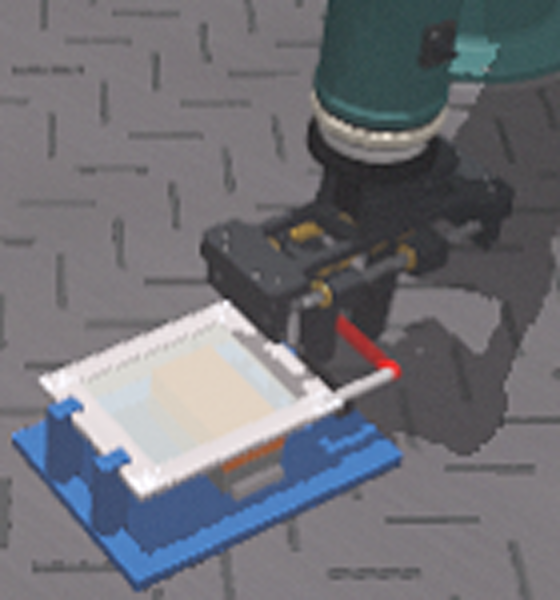

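Emit:
play_rows --plan '[{"translation":[-0.1,-0.1,0.2],"turn":[0,0,0],"grip":-1},{"translation":[-0.1,-0.1,0.2],"turn":[0,0,0],"grip":-1},{"translation":[-0.1,-0.1,0.2],"turn":[0,0,0],"grip":-1},{"translation":[-0.1,-0.1,0.2],"turn":[0,0,0],"grip":-1},{"translation":[-0.1,-0.1,0.2],"turn":[0,0,0],"grip":-1},{"translation":[-0.1,-0.1,0.2],"turn":[0,0,0],"grip":-1},{"translation":[-0.1,-0.1,0.2],"turn":[0,0,0],"grip":-1},{"translation":[-0.1,-0.1,0.2],"turn":[0,0,0],"grip":-1}]'

```text
clock: 4.3
tool_pos: [0.4499, 0.2069, 0.0484]
tcp_rot: [-0.0, 0.785, 0.619, -0.0]
contact_force: [-5.2, 1.0, 4.7]
width: 0.104
```

```bash
python3 - <<'E'
from h import *
s=manip.read_state();print(s["contact_force"],s["width"],s["tool_pos"],s["joints"])
p0,R0=pose(); C=np.array([.542,.184,0]); ux=yw(-13.7)
ax=C+.095*ux+[0,0,.062]
print("offset along x from expected",(p0-(ax-.19*ux))@ux, p0[2]-.062)
for d in range(0,112,5):
    a=np.radians(d); off=np.array([.19*(1-np.cos(a)),.19*np.sin(a)])
    print(d, R0.inv().apply(ux*off[0]+np.array([0,0,off[1]]))*100)
E
```

```text
[-5.1895  1.0264  4.6663] 0.10390566905078102 [0.4499 0.2069 0.0484] [0.3806 0.1312 2.151  0.0004 0.8604 0.6158]
offset along x from expected 0.00013100338863450802 -0.013586404653203987
0 [0. 0. 0.]
5 [-0.0008  0.0707 -1.656 ]
10 [-0.0022  0.2855 -3.2996]
15 [-0.004   0.6427 -4.9182]
20 [-0.0064  1.1396 -6.4995]
25 [-0.0092  1.7724 -8.0315]
30 [-0.0125  2.5363 -9.5025]
35 [ -0.0162   3.4256 -10.9013]
40 [ -0.0204   4.4333 -12.2172]
45 [ -0.0249   5.5519 -13.4404]
50 [ -0.0297   6.7729 -14.5614]
55 [ -0.0349   8.0869 -15.5717]
60 [ -0.0403   9.484  -16.4636]
65 [ -0.0459  10.9535 -17.2304]
70 [ -0.0517  12.4843 -17.8662]
75 [ -0.0576  14.0646 -18.3662]
80 [ -0.0637  15.6825 -18.7265]
85 [ -0.0697  17.3256 -18.9444]
90 [ -0.0758  18.9815 -19.0183]
95 [ -0.0818  20.6375 -18.9476]
100 [ -0.0877  22.2811 -18.7329]
105 [ -0.0935  23.8997 -18.3757]
110 [ -0.0991  25.4809 -17.8788]
```

Emit:
play_rows --plan '[{"translation":[0,0.02,-0.8],"turn":[0,0,0],"grip":-1},{"translation":[0,0.15,-2.2],"turn":[0,0,0],"grip":-1},{"translation":[0,0.4,-3.9],"turn":[0,0,0],"grip":-1},{"translation":[0,0.8,-5.5],"turn":[0,0,0],"grip":-1},{"translation":[0,1.35,-7.0],"turn":[0,0,0],"grip":-1},{"translation":[0,2.0,-8.5],"turn":[0,0,0],"grip":-1},{"translation":[0,2.55,-9.5],"turn":[0,0,0],"grip":-1},{"translation":[0,2.55,-9.5],"turn":[0,0,0],"grip":-1}]'

```text
clock: 5.1
tool_pos: [0.4747, 0.2008, 0.1458]
tcp_rot: [-0.001, 0.785, 0.619, -0.001]
contact_force: [-8.1, 1.7, 2.4]
width: 0.101
```

```bash
python3 - <<'E'
from h import *
s=manip.read_state();print(s["contact_force"],s["width"],s["tool_pos"],s["joints"])
p0,R0=pose(); C=np.array([.542,.184,0]); ux=yw(-13.7)
ax=C+.095*ux+[0,0,.062]; rel=p0+[0,0,.0136]-ax; x,z=rel@ux,rel[2]; print("r",np.hypot(x,z),"theta",np.degrees(np.arctan2(z,-x)))
im=capture("scene");cv2.imwrite("pics/s4c.png",cv2.resize(im[130:330,340:480],None,fx=3,fy=3,interpolation=cv2.INTER_CUBIC))
E
```

```text
[-8.0633  1.7499  2.353 ] 0.10088926534363803 [0.4747 0.2008 0.1458] [0.3515 0.0423 2.0376 0.0007 1.0631 0.587 ]
r 0.1910700660401101 theta 30.664912320731545
```

View pics/s4c.png

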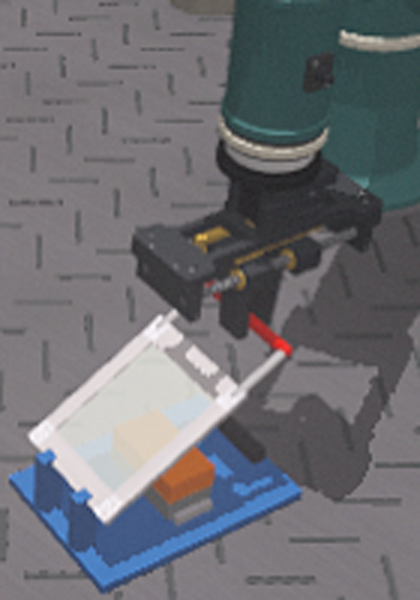

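Emit:
play_rows --plan '[{"translation":[0,0.9,-1.4],"turn":[0,0,0],"grip":-1},{"translation":[0,2.3,-3.2],"turn":[0,0,0],"grip":-1},{"translation":[0,4.0,-4.85],"turn":[0,0,0],"grip":-1},{"translation":[0,5.85,-6.25],"turn":[0,0,0],"grip":-1},{"translation":[0,7.85,-7.45],"turn":[0,0,0],"grip":-1},{"translation":[0,9.95,-8.35],"turn":[0,0,0],"grip":-1},{"translation":[0,11.5,-8.85],"turn":[0,0,0],"grip":-1},{"translation":[0,13.15,-9.2],"turn":[0,0,0],"grip":-1}]'

```text
clock: 5.95
tool_pos: [0.6043, 0.169, 0.2381]
tcp_rot: [0.001, 0.785, 0.619, 0.0]
contact_force: [-1.0, -1.6, -1.7]
width: 0.104
```

```bash
cat > th.py <<'E'
from h import *
s=manip.read_state();print(s["contact_force"],s["width"],s["tool_pos"],s["joints"])
p0,R0=pose(); C=np.array([.542,.184,0]); ux=yw(-13.7)
ax=C+.095*ux+[0,0,.062]; rel=p0+[0,0,.0136]-ax; x,z=rel@ux,rel[2]; print("r",np.hypot(x,z),"theta",np.degrees(np.arctan2(z,-x)))
E
python3 th.py
```

```text
[-1.0419 -1.6173 -1.6599] 0.10407583212869553 [0.6043 0.169  0.2381] [ 0.2341  0.1744  1.7131 -0.0021  1.2523  0.4703]
r 0.19217194997210216 theta 80.74950141008887
```

Emit:
play_rows --plan '[{"translation":[0,1.65,-0.2],"turn":[0,0,0],"grip":-1},{"translation":[0,3.3,-0.3],"turn":[0,0,0],"grip":-1},{"translation":[0,4.95,-0.2],"turn":[0,0,0],"grip":-1},{"translation":[0,6.6,0],"turn":[0,0,0],"grip":-1},{"translation":[0,8.2,0.35],"turn":[0,0,0],"grip":-1},{"translation":[0,9.2,0.65],"turn":[0,0,0],"grip":-1},{"translation":[0,9.9,0.9],"turn":[0,0,0],"grip":-1},{"translation":[0,9.9,0.9],"turn":[0,0,0],"grip":-1}]'

```text
clock: 6.75
tool_pos: [0.701, 0.1453, 0.2274]
tcp_rot: [0.002, 0.785, 0.619, 0.0]
contact_force: [-0.2, -6.6, 2.9]
width: 0.097
```

```bash
python3 th.py
```

```text
[-0.2171 -6.6034  2.9185] 0.09706563842824247 [0.701  0.1453 0.2274] [ 0.1709  0.3455  1.5201 -0.003   1.2739  0.4079]
r 0.19168448584312986 theta 110.97897826713114
```

Emit:
play_rows --plan '[{"translation":[0,0,0],"turn":[0,0,0],"grip":-0.2},{"translation":[0,0,0],"turn":[0,0,0],"grip":-0.2},{"translation":[0,0.3,0],"turn":[0,0,0],"grip":-0.2},{"translation":[0,0.3,-0.5],"turn":[0,0,0],"grip":-0.2},{"translation":[0,0.3,-1.5],"turn":[0,0,0],"grip":-0.2},{"translation":[0,0.3,-3.5],"turn":[0,0,0],"grip":-0.2},{"translation":[0,0.3,-6.5],"turn":[0,0,0],"grip":-0.2},{"translation":[0,0.3,-8],"turn":[0,0,0],"grip":-0.2}]'

```text
clock: 7.55
tool_pos: [0.7034, 0.147, 0.3107]
tcp_rot: [0.001, 0.785, 0.619, 0.002]
contact_force: [-0.1, 1.0, 0.4]
width: 0.402
```

```bash
python3 - <<'E'
from h import *
s=manip.read_state();print(s["contact_force"],s["width"],s["tool_pos"],s["joints"])
im=capture("scene");cv2.imwrite("pics/s5.png",cv2.resize(im[100:340,260:500],None,fx=2.4,fy=2.4,interpolation=cv2.INTER_CUBIC))
C=np.array([.542,.184,0]); ux=yw(-13.7); uy=yw(76.3)
print(delta(C+0*uy+[0,0,.12],Rt((0,0,-1),ux)))
E
```

```text
[-0.1006  0.9644  0.4369] 0.40212989548004346 [0.7034 0.147  0.3107] [0.1713 0.312  1.4127 0.0002 1.412  0.4063]
(array([ -0.2655, -16.7922,  19.1852]), array([ 0.452 , -0.2071,  0.2271]))
```

View pics/s5.png

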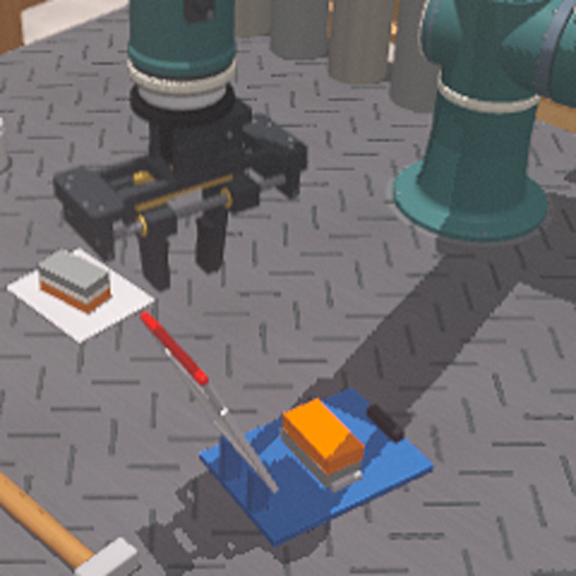

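```bash
python3 - <<'E'
from h import *
im=capture("scene");b,g,r=[im[...,i].astype(int) for i in range(3)]
m=((r>200)&(g>80)&(g<170)&(b<80)).astype(np.uint8); m[:250]=0
n,lab,st,ce=cv2.connectedComponentsWithStats(m)
for i in range(1,n):
    if st[i,4]<60: continue
    print(st[i]); mm=(lab==i).astype(np.uint8)
    c=max(cv2.findContours(mm,cv2.RETR_EXTERNAL,cv2.CHAIN_APPROX_NONE)[0],key=cv2.contourArea)
    P=np.array([onz("scene",q,.05)[:2] for q in c[:,0]]); 
    ys,xs=np.nonzero(mm); print("centroid",np.mean([onz("scene",q,.05)[:2] for q in zip(xs,ys)],0)); print(cv2.minAreaRect((P*1000).astype(np.float32)))
cv2.imwrite("pics/s6.png",cv2.resize(im[255:315,360:450],None,fx=8,fy=8,interpolation=cv2.INTER_CUBIC))
im=capture("top");cv2.imwrite("pics/t6.png",cv2.resize(im[210:300,230:310],None,fx=6,fy=6,interpolation=cv2.INTER_CUBIC))
E
```

```text
[378 266  28  26 351]
centroid [0.5434 0.1798]
((542.5931396484375, 183.3546600341797), (77.10008239746094, 44.43610382080078), 76.15319061279297)
```

View pics/s6.png

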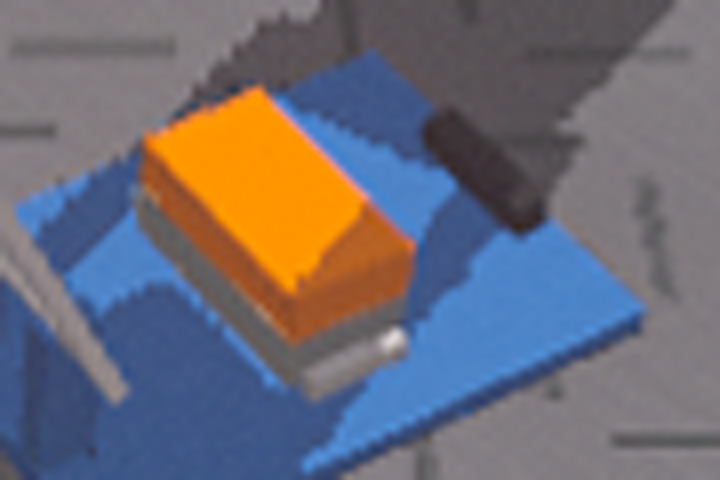

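View pics/t6.png

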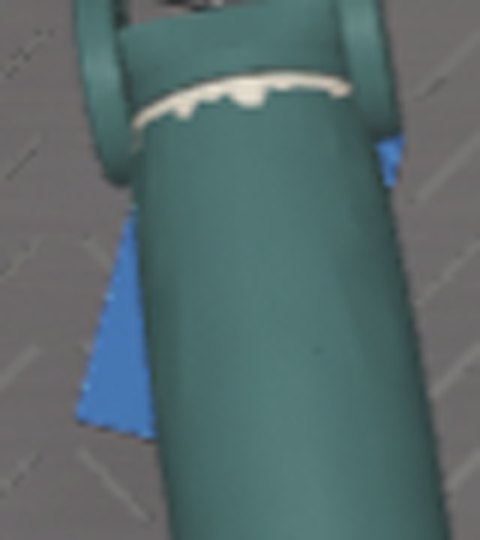

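```bash
cat > kin.py <<'E'
import numpy as np
from scipy.optimize import least_squares
from scipy.spatial.transform import Rotation as R
D=[([1.144119,.26477,1.60533,0,1.27369,-.0369],(.2562,.62374,.2374)),
([.56,-.0542,1.9855,0,1.2086,.4666],(.4122,.2878,.2217)),
([.3832,.0109,2.081,0,1.0481,.6101],(.4511,.2088,.1404)),
([.3806,.1312,2.151,.0004,.8604,.6158],(.4499,.2069,.0484)),
([.3515,.0423,2.0376,.0007,1.0631,.587],(.4747,.2008,.1458)),
([.2341,.1744,1.7131,-.0021,1.2523,.4703],(.6043,.169,.2381)),
([.1709,.3455,1.5201,-.003,1.2739,.4079],(.701,.1453,.2274)),
([.1713,.312,1.4127,0,1.412,.4063],(.7034,.147,.3107))]
Ry=lambda a:R.from_rotvec([0,a,0]); Rz=lambda a:R.from_rotvec([0,0,a])
def fk(q,p):
    a1,h,L2,L3,e,Dt,y0,w=p
    R1=Rz(q[0]); R2=R1*Ry(q[1]); R3=R2*Ry(q[2]); R4=R3*Rz(q[3]); R5=R4*Ry(q[4]); R6=R5*Rz(q[5])
    pos=R1.apply([a1,y0,h])+R2.apply([0,0,L2])+R3.apply([e,0,L3])+R5.apply([0,w,Dt])
    # tool x,y: at q6=0,tool down: tool y radial
    return pos,R6
if __name__=="__main__":
    f=lambda v:np.concatenate([fk(q,(v[0],v[1],v[2],v[3],v[4],.25,v[5],0))[0]-np.array(t) for q,t in D])
    s=least_squares(f,[0,.4,.4,.4,0,0.02],x_scale=.1); print(s.x,np.abs(s.fun).max())
    R6=fk(D[0][0],(*s.x[:5],.25,0,0))[1]; print(R6.as_matrix())
E
python3 kin.py
```

```text
[-1.68644434e-05  1.62419105e-01  5.11949595e-01  5.66618464e-01
  2.16163003e-03  2.48672817e-02] 0.0003018105432802676
[[-3.79981455e-01 -9.24993658e-01 -9.09367368e-04]
 [-9.24991498e-01  3.79982534e-01 -2.00034359e-03]
 [ 2.19584885e-03  8.10636182e-05 -9.99997586e-01]]
```

```bash
python3 - <<'E'
from h import *
for z in (.14,.3,.4,.45,.5,.55,.6): print(z,proj("top",[(.4511,.2088,z)])[0],proj("scene",[(.4511,.2088,z)])[0])
# shoulder
for z in (.3,.4,.5): print(z,proj("scene",[(0,0,z)])[0],proj("top",[(0,0,z)])[0])
E
```

```text
0.14 [256.1197 279.8035] [429.2885 237.5529]
0.3 [249.5641 273.8868] [438.2961 180.6671]
0.4 [244.8501 269.6276] [444.7174 139.0861]
0.45 [242.2826 267.3061] [448.1815 116.2632]
0.5 [239.5576 264.841 ] [451.824   91.9447]
0.55 [236.6604 262.2187] [455.6499  66.0196]
0.6 [233.5741 259.4236] [459.6614  38.3761]
0.3 [469.8315  96.6735] [322.1158 433.7719]
0.4 [475.5971  63.2006] [321.6092 438.9876]
0.5 [481.7228  26.8415] [321.0379 444.8616]
```

View pics/scene1.png

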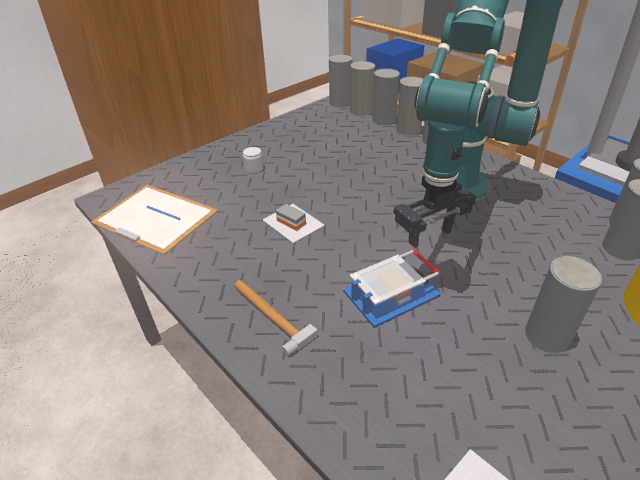

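```bash
cat > ik.py <<'E'
from kin import *
from h import yw,Rt
import numpy as np
np.set_printoptions(precision=3,suppress=True)
DT=.335; PAR=(0,.1624+DT-.25,.51195,.56662,.0022,DT,.0249,0)
lo=np.array([-2.63,-.94,.31,-1.31,0,-2.55]);hi=np.array([2.63,2.18,2.57,4.45,2.66,2.55])
def tfk(q):
    p,r=fk(q,PAR); return p,r*R.from_rotvec([0,0,np.pi/2])
def ik(P,Rg,q0):
    f=lambda q:np.r_[(tfk(q)[0]-P)*5,(tfk(q)[1].inv()*Rg).as_rotvec(), 1e-6*(q-q0)]
    s=least_squares(f,np.clip(q0,lo+1e-3,hi-1e-3),bounds=(lo,hi)); return s.x,np.abs(f(s.x)[:6]).max()
def tool(psi,yaw):   # jaw axis at yaw; psi from straight down towards left of jaw axis
    u=yw(yaw);l=yw(yaw+90);a=np.radians(psi)
    return Rt(np.sin(a)*l-np.cos(a)*np.array([0,0,1.]),u)
def tcp(G,psi,yaw): return np.asarray(G,float)+.019*tool(psi,yaw).apply([0,0,1])
E
cat > plan.py <<'E'
from ik import *
q=np.array([0.1713,.312,1.4127,0,1.412,.4063])
for name,G,psi,yaw in [("clamp",(.542,.184,.032),0,-13.7),("lift",(.542,.184,.2),0,-13.7),("flat",(.5,-.01,.025),0,0),("A",(.5,-.01,.026),-45,0),("up",(.5,-.01,.15),-45,0),("mid",(.5,-.01,.15),0,0),("up+",(.5,-.01,.15),45,0),("stand",(.5,-.01,.04),45,0),("B",(.5,-.01,.05),-45,0),("Bup",(.5,-.01,.2),-45,0),("Bmid",(.5,-.1,.2),0,0),("fin up",(.54,-.214,.15),45,8),("fin",(.54,-.214,.066),45,8)]:
    q,e=ik(tcp(G,psi,yaw),tool(psi,yaw),q); w=fk(q,(*PAR[:5],0,PAR[6],0))[0]
    print(name,q,"err %.4f"%e,"wrist",w,"margin",np.min(np.r_[q-lo,hi-q]).round(2))
E
python3 plan.py
```

```text
clamp [0.284 0.313 2.005 0.    0.824 0.523] err 0.0000 wrist [0.542 0.184 0.348] margin 0.57
lift [ 0.284  0.115  1.89  -0.     1.137  0.523] err 0.0000 wrist [0.542 0.184 0.516] margin 0.68
flat [-0.07   0.208  2.161 -0.     0.772 -0.07 ] err 0.0000 wrist [ 0.5   -0.01   0.341] margin 0.41
A [ 0.358  0.434  2.087 -0.825  1.125  0.923] err 0.0000 wrist [0.5   0.213 0.249] margin 0.48
up [ 0.358  0.229  2.056 -0.76   1.291  0.743] err 0.0000 wrist [0.5   0.213 0.373] margin 0.51
mid [-0.07   0.028  2.082 -0.     1.031 -0.07 ] err 0.0000 wrist [ 0.5   -0.01   0.466] margin 0.49
up+ [-0.482  0.242  2.038  0.696  1.357 -0.812] err 0.0000 wrist [ 0.5   -0.233  0.373] margin 0.53
stand [-0.482  0.42   2.069  0.737  1.2   -0.955] err 0.0000 wrist [ 0.5   -0.233  0.263] margin 0.5
B [ 0.358  0.391  2.085 -0.81   1.155  0.887] err 0.0000 wrist [0.5   0.213 0.273] margin 0.48
Bup [ 0.358  0.161  2.026 -0.744  1.363  0.674] err 0.0000 wrist [0.5   0.213 0.423] margin 0.54
Bmid [-0.246 -0.005  2.016 -0.     1.131 -0.246] err 0.0000 wrist [ 0.5   -0.1    0.516] margin 0.55
fin up [-0.686  0.511  1.657  0.5    1.603 -0.975] err 0.0000 wrist [ 0.571 -0.435  0.373] margin 0.91
fin [-0.686  0.613  1.682  0.502  1.492 -1.036] err 0.0000 wrist [ 0.571 -0.435  0.289] margin 0.89
```

Emit:
play_rows --plan '[{"translation":[0,-2,0],"turn":[0,0,0],"grip":1},{"translation":[-0.1,-5,0],"turn":[0,0,0],"grip":1},{"translation":[-0.1,-9,0],"turn":[0,0,0],"grip":1},{"translation":[-0.2,-13,0],"turn":[0,0,0],"grip":1},{"translation":[-0.2,-15.5,1],"turn":[0,0,0],"grip":1},{"translation":[-0.2,-16.8,4],"turn":[0.2,-0.1,0.2],"grip":1},{"translation":[-0.2,-16.8,8],"turn":[0.2,-0.1,0.2],"grip":1},{"translation":[-0.2,-16.8,12],"turn":[0.2,-0.1,0.2],"grip":1}]'

```text
clock: 8.5
tool_pos: [0.5371, 0.1838, 0.1844]
tcp_rot: [-0.001, 0.786, 0.618, -0.002]
contact_force: [1.1, -0.1, 0.0]
width: 0.999
```

```bash
python3 - <<'E'
from h import *
s=manip.read_state();print(s["contact_force"],s["width"],s["tool_pos"],s["joints"])
print(delta((.5423,.1837,.014),Rt((0,0,-1),yw(-13.75))))
E
```

```text
[ 1.0898 -0.0593  0.0375] 0.9991032618011635 [0.5371 0.1838 0.1844] [0.2857 0.1058 1.893  0.0003 1.147  0.5237]
(array([ 0.1397,  0.5691, 17.0347]), array([-0.2151,  0.1081,  0.1075]))
```

Emit:
play_rows --plan '[{"translation":[0.1,0.3,3],"turn":[0,0,0.1],"grip":1},{"translation":[0.1,0.3,7],"turn":[0,0,0.1],"grip":1},{"translation":[0.1,0.3,10],"turn":[0,0,0.1],"grip":1},{"translation":[0.1,0.3,11],"turn":[0,0,0.1],"grip":1},{"translation":[0.1,0.3,11],"turn":[0,0,0.1],"grip":1},{"translation":[0.1,0.3,11],"turn":[0,0,0.1],"grip":1},{"translation":[0.1,0.3,11],"turn":[0,0,0.1],"grip":1},{"translation":[0.1,0.3,11],"turn":[0,0,0.1],"grip":1}]'

```text
clock: 9.3
tool_pos: [0.5427, 0.1844, 0.0784]
tcp_rot: [-0.0, 0.787, 0.617, -0.0]
contact_force: [-0.7, 0.1, 0.4]
width: 1.001
```

```bash
python3 - <<'E'
from h import *
s=manip.read_state();print(s["contact_force"],s["width"],s["tool_pos"],s["joints"])
print(delta((.5423,.1837,.014),Rt((0,0,-1),yw(-13.75))))
im=capture("scene");cv2.imwrite("pics/s7.png",cv2.resize(im[180:330,330:480],None,fx=4,fy=4,interpolation=cv2.INTER_CUBIC))
E
```

```text
[-0.7155  0.0706  0.3988] 1.0014300761036208 [0.5427 0.1844 0.0784] [0.2839 0.225  1.9704 0.0003 0.9466 0.5244]
(array([-0.0754, -0.0196,  6.4429]), array([-0.0214, -0.0031, -0.0364]))
```

View pics/s7.png

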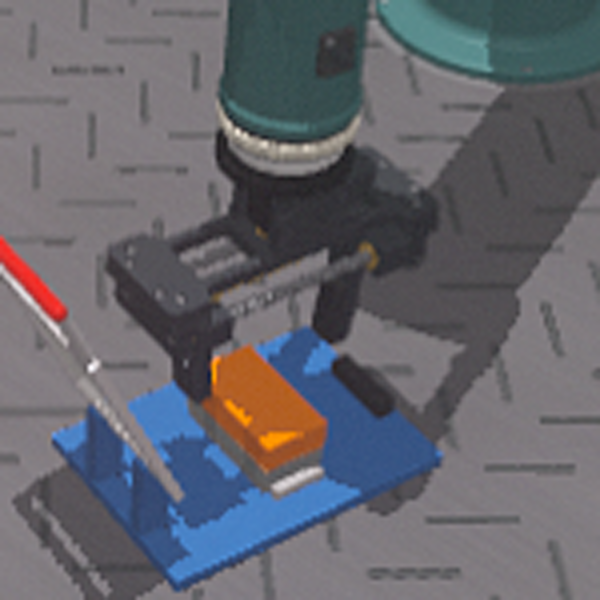

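Emit:
play_rows --plan '[{"translation":[-0.1,0,2],"turn":[0,0,0],"grip":1},{"translation":[-0.1,0,4],"turn":[0,0,0],"grip":1},{"translation":[-0.1,0,5.3],"turn":[0,0,0],"grip":1},{"translation":[-0.1,0,6],"turn":[0,0,0],"grip":1},{"translation":[-0.1,0,6.3],"turn":[0,0,0],"grip":1},{"translation":[-0.1,0,6.3],"turn":[0,0,0],"grip":1},{"translation":[-0.1,0,6.3],"turn":[0,0,0],"grip":1},{"translation":[-0.1,0,6.3],"turn":[0,0,0],"grip":1}]'

```text
clock: 10.15
tool_pos: [0.5414, 0.1831, 0.0142]
tcp_rot: [-0.001, 0.787, 0.617, -0.001]
contact_force: [-0.3, 0.5, -1.0]
width: 1.003
```

Emit:
play_rows --plan '[{"translation":[0,0,0],"turn":[0,0,0],"grip":-1},{"translation":[0,0,0],"turn":[0,0,0],"grip":-1},{"translation":[0,0,0],"turn":[0,0,0],"grip":-1},{"translation":[0,0,0],"turn":[0,0,0],"grip":-1},{"translation":[0,0,0],"turn":[0,0,0],"grip":-1},{"translation":[0,0,0],"turn":[0,0,0],"grip":-1},{"translation":[0,0,0],"turn":[0,0,0],"grip":-1},{"translation":[0,0,0],"turn":[0,0,0],"grip":-1}]'

```text
clock: 10.95
tool_pos: [0.5408, 0.1829, 0.0134]
tcp_rot: [-0.001, 0.787, 0.617, -0.002]
contact_force: [0.2, -0.3, 0.2]
width: 0.496
```

```bash
python3 - <<'E'
from h import *
from ik import tool
s=manip.read_state();print(s["contact_force"],s["width"]*88,s["tool_pos"],s["joints"])
p,Rr=pose()
print(delta((.5,-.01,.15),tool(0,0)))
im=capture("scene");cv2.imwrite("pics/s8.png",cv2.resize(im[180:330,330:480],None,fx=4,fy=4,interpolation=cv2.INTER_CUBIC))
E
```

```text
[ 0.214 -0.27   0.244] 43.61325247043328 [0.541 0.183 0.013] [0.282 0.311 2.006 0.    0.828 0.523]
(array([-19.73 ,   0.589, -13.627]), array([ -0.205,   0.077, -13.781]))
```

View pics/s8.png

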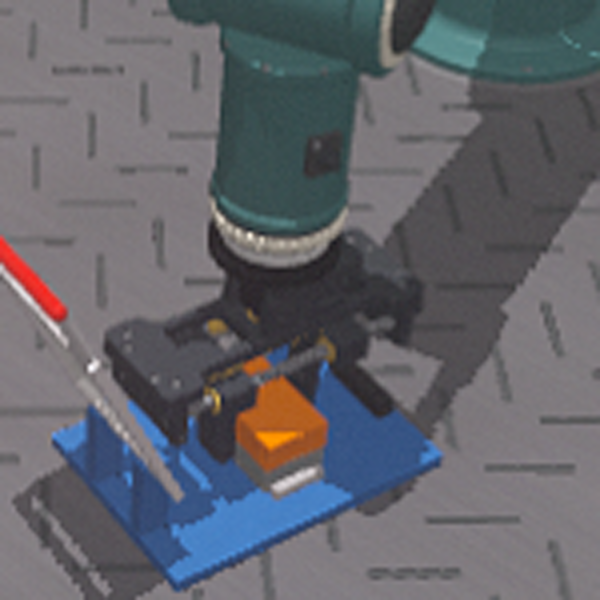

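Emit:
play_rows --plan '[{"translation":[0,0,-0.7],"turn":[0,0,0],"grip":-1},{"translation":[0,0,-2.5],"turn":[0,0,0],"grip":-1},{"translation":[0,0,-5],"turn":[0,0,0],"grip":-1},{"translation":[0,0,-8],"turn":[0,0,0],"grip":-1},{"translation":[-1,0,-11],"turn":[0,0,-1],"grip":-1},{"translation":[-3,0.1,-13],"turn":[0,0,-3],"grip":-1},{"translation":[-6,0.2,-13.6],"turn":[0,0,-5],"grip":-1},{"translation":[-9,0.3,-13.6],"turn":[0,0,-7],"grip":-1}]'

```text
clock: 11.8
tool_pos: [0.5234, 0.0945, 0.1517]
tcp_rot: [0.0, 0.747, 0.665, -0.0]
contact_force: [0.3, -0.2, -2.3]
width: 0.496
```

```bash
python3 - <<'E'
from h import *
from ik import tool
s=manip.read_state();print(s["contact_force"],s["width"]*88,s["tool_pos"],s["joints"])
print(delta((.5,-.01,.05),tool(0,0)))
im=capture("scene");cv2.imwrite("pics/s9.png",cv2.resize(im[100:330,270:480],None,fx=2.8,fy=2.6,interpolation=cv2.INTER_CUBIC))
E
```

```text
[ 0.306 -0.158 -2.322] 43.63443966414307 [0.523 0.095 0.152] [ 0.132  0.067  2.    -0.     1.075  0.248]
(array([-10.645,  -1.117,  10.18 ]), array([-0.027,  0.03 , -6.632]))
```

View pics/s9.png

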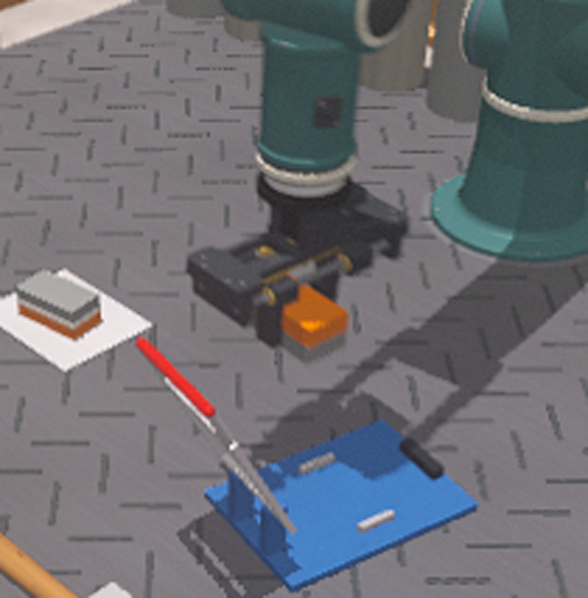

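Emit:
play_rows --plan '[{"translation":[-3,-0.3,1],"turn":[0,0,-2],"grip":-1},{"translation":[-6,-0.6,3],"turn":[0,0,-4],"grip":-1},{"translation":[-9,-1,5],"turn":[0,0,-6],"grip":-1},{"translation":[-10.6,-1.1,7.5],"turn":[0,0,-6.6],"grip":-1},{"translation":[-10.6,-1.1,9.5],"turn":[0,0,-6.6],"grip":-1},{"translation":[-10.6,-1.1,10.5],"turn":[0,0,-6.6],"grip":-1},{"translation":[-10.6,-1.1,10.5],"turn":[0,0,-6.6],"grip":-1},{"translation":[-10.6,-1.1,10.5],"turn":[0,0,-6.6],"grip":-1}]'

```text
clock: 12.65
tool_pos: [0.4993, -0.0088, 0.0453]
tcp_rot: [-0.001, 0.708, 0.706, -0.001]
contact_force: [0.6, -0.6, -2.1]
width: 0.496
```

```bash
python3 - <<'E'
from h import *
from ik import tool
s=manip.read_state();print(s["contact_force"],s["tool_pos"])
print(delta((.5,-.01,.004),tool(0,0)))
E
```

```text
[ 0.556 -0.639 -2.108] [ 0.499 -0.009  0.045]
(array([-0.119,  0.083,  4.126]), array([-0.194,  0.049, -0.153]))
```

Emit:
play_rows --plan '[{"translation":[0,0,1.5],"turn":[-0.1,0,-0.1],"grip":-1},{"translation":[0,0,2.8],"turn":[-0.1,0,-0.1],"grip":-1},{"translation":[0,0,3.5],"turn":[-0.1,0,-0.1],"grip":-1},{"translation":[0,0,3.9],"turn":[-0.1,0,-0.1],"grip":-1},{"translation":[0,0,4.1],"turn":[-0.1,0,-0.1],"grip":-1},{"translation":[0,0,4.1],"turn":[-0.1,0,-0.1],"grip":-1},{"translation":[0,0,4.1],"turn":[-0.1,0,-0.1],"grip":-1},{"translation":[0,0,4.1],"turn":[-0.1,0,-0.1],"grip":-1}]'

```text
clock: 13.45
tool_pos: [0.499, -0.0092, 0.0041]
tcp_rot: [-0.0, 0.708, 0.707, -0.001]
contact_force: [-0.8, 0.1, -1.8]
width: 0.496
```

Emit:
play_rows --plan '[{"translation":[0,0,0.1],"turn":[0,0,0],"grip":-1},{"translation":[0,0,0.1],"turn":[0,0,0],"grip":-1},{"translation":[0,0,0.1],"turn":[0,0,0],"grip":1},{"translation":[0,0,0.1],"turn":[0,0,0],"grip":1},{"translation":[0,0,0.1],"turn":[0,0,0],"grip":1},{"translation":[0,0,0.1],"turn":[0,0,0],"grip":1},{"translation":[0,0,-1],"turn":[0,0,0],"grip":1},{"translation":[0,0,-4],"turn":[0,0,0],"grip":1}]'

```text
clock: 14.25
tool_pos: [0.4959, -0.009, 0.042]
tcp_rot: [-0.003, 0.708, 0.707, -0.003]
contact_force: [1.3, -0.1, -0.8]
width: 0.993
```

```bash
python3 - <<'E'
from h import *
from ik import *
s=manip.read_state();print(s["contact_force"],s["tool_pos"],s["width"])
print(delta(tcp((.499,-.009,.10),-45,0),tool(-45,0)))
im=capture("scene");cv2.imwrite("pics/s10.png",cv2.resize(im[100:330,270:480],None,fx=2.8,fy=2.6,interpolation=cv2.INTER_CUBIC))
E
```

```text
[ 1.319 -0.079 -0.801] [ 0.496 -0.009  0.042] 0.9927292832726781
(array([-1.346,  0.272, -4.456]), array([ -0.495, -44.972,   0.111]))
```

View pics/s10.png

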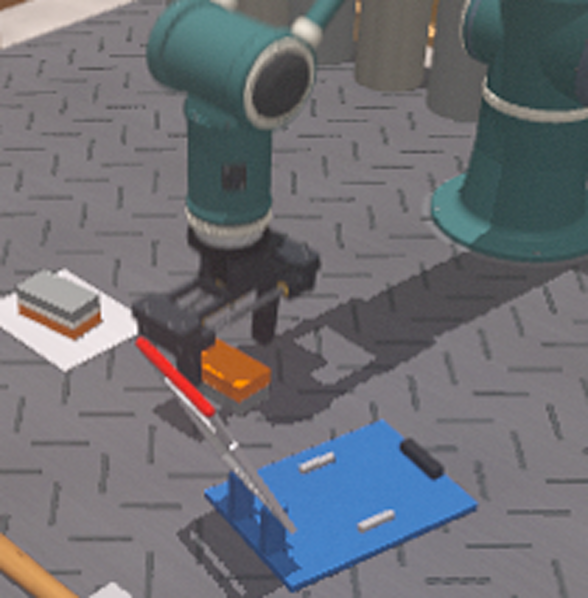

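Emit:
play_rows --plan '[{"translation":[0,0,-3],"turn":[0,0,0],"grip":1},{"translation":[0,0,-6],"turn":[0,-4,0],"grip":1},{"translation":[0,0,-7],"turn":[0,-12,0],"grip":1},{"translation":[0,0,-7],"turn":[0,-20,0],"grip":1},{"translation":[-0.5,0,-6.5],"turn":[0,-28,0],"grip":1},{"translation":[-1,0,-6],"turn":[0,-36,0],"grip":1},{"translation":[-1.3,0,-5.5],"turn":[0,-42,0],"grip":1},{"translation":[-1.3,0,-5],"turn":[0,-45,0],"grip":1}]'

```text
clock: 15.1
tool_pos: [0.499, -0.021, 0.0936]
tcp_rot: [0.271, 0.652, 0.653, -0.273]
contact_force: [-0.4, -0.4, 0.1]
width: 0.997
```

Emit:
play_rows --plan '[{"translation":[0,0,0],"turn":[0,0,0],"grip":1},{"translation":[0,0,0],"turn":[0,0,0],"grip":1},{"translation":[0,0,0],"turn":[0,0,0],"grip":1},{"translation":[0,0,0],"turn":[0,0,0],"grip":1},{"translation":[0,0,0],"turn":[0,0,0],"grip":1},{"translation":[0,0,0],"turn":[0,0,0],"grip":1},{"translation":[0,0,0],"turn":[0,0,0],"grip":1},{"translation":[0,0,0],"turn":[0,0,0],"grip":1}]'

```text
clock: 15.9
tool_pos: [0.4988, -0.0222, 0.0939]
tcp_rot: [0.27, 0.653, 0.653, -0.272]
contact_force: [0.1, 0.7, 0.6]
width: 1.002
```

```bash
python3 - <<'E'
from h import *
from ik import *
s=manip.read_state();print(s["contact_force"],s["tool_pos"],s["width"],s["joints"]); print("fk",tfk(s["joints"])[0])
# refit DT
f=[np.linalg.norm(fk(s["joints"],(0,.1624+d-.25,.51195,.56662,.0022,d,.0249,0))[0]-s["tool_pos"]) for d in np.arange(.28,.42,.005)]; print(np.arange(.28,.42,.005)[np.argmin(f)],min(f))
print(delta(tcp((.499,-.009,.026),-45,0),tool(-45,0)))
im=capture("scene");cv2.imwrite("pics/s11.png",cv2.resize(im[100:330,270:480],None,fx=2.8,fy=2.6,interpolation=cv2.INTER_CUBIC))
b,g,r=[im[...,i].astype(int) for i in range(3)]
m=((r>190)&(g>80)&(g<170)&(b<80)).astype(np.uint8)
n,lab,st,ce=cv2.connectedComponentsWithStats(m)
for i in range(1,n):
    if st[i,4]<60: continue
    mm=(lab==i).astype(np.uint8)
    c=max(cv2.findContours(mm,cv2.RETR_EXTERNAL,cv2.CHAIN_APPROX_NONE)[0],key=cv2.contourArea)
    P=np.array([onz("scene",q,.04)[:2] for q in c[:,0]]); print(st[i],cv2.minAreaRect((P*1000).astype(np.float32)))
E
```

```text
[0.131 0.72  0.606] [ 0.499 -0.022  0.094] 1.0024948292011802 [ 0.367  0.299  2.07  -0.773  1.237  0.809]
fk [ 0.499 -0.019  0.092]
0.3400000000000001 0.00030998545053727554
(array([5.736, 0.031, 5.759]), array([-0.145,  0.043,  0.009]))
[335 233  28  15 161] ((500.7509765625, -11.69708251953125), (44.401859283447266, 69.83428192138672), 0.37272483110427856)
```

View pics/s11.png

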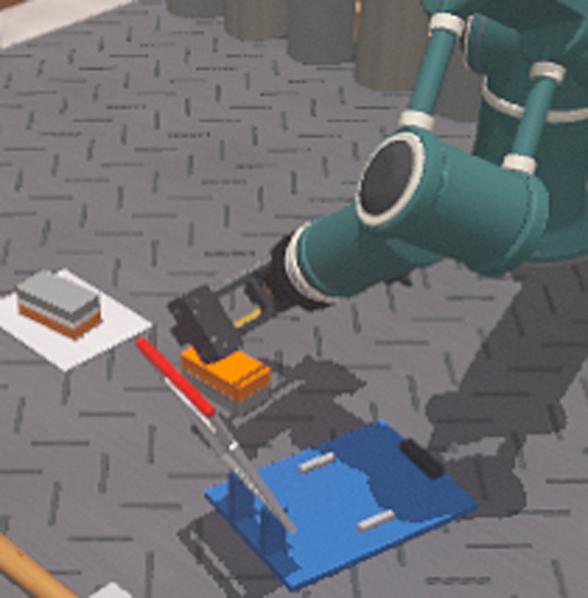

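Emit:
play_rows --plan '[{"translation":[1,0,1],"turn":[0,0,0],"grip":1},{"translation":[2.4,0,2.4],"turn":[0,0,0],"grip":1},{"translation":[3.8,0,3.8],"turn":[0,0,0],"grip":1},{"translation":[4.8,0,4.8],"turn":[0,0,0],"grip":1},{"translation":[5.4,0,5.4],"turn":[0,0,0],"grip":1},{"translation":[5.65,0,5.65],"turn":[0,0,0],"grip":1},{"translation":[5.65,0,5.65],"turn":[0,0,0],"grip":1},{"translation":[5.65,0,5.65],"turn":[0,0,0],"grip":1}]'

```text
clock: 16.75
tool_pos: [0.4992, -0.022, 0.0143]
tcp_rot: [0.27, 0.653, 0.653, -0.271]
contact_force: [0.4, 0.6, 0.0]
width: 1.003
```

```bash
python3 - <<'E'
from h import *
from ik import *
s=manip.read_state();print(s["contact_force"],s["tool_pos"],s["width"],s["joints"])
p,r=pose(); print("grasp pt",p-.019*r.apply([0,0,1]), delta(tcp((.5,-.009,.0265),-45,0),tool(-45,0)))
E
```

```text
[0.357 0.551 0.025] [ 0.499 -0.022  0.014] 1.0025188585784175 [ 0.367  0.436  2.084 -0.817  1.131  0.925]
grasp pt [ 0.499 -0.009  0.028] (array([0.059, 0.081, 0.115]), array([-0.106,  0.046, -0.007]))
```

Good height. Close.

Emit:
play_rows --plan '[{"translation":[0.05,0.05,0.1],"turn":[0,0,0],"grip":0.5},{"translation":[0.05,0.05,0.1],"turn":[0,0,0],"grip":-1},{"translation":[0.05,0.05,0.1],"turn":[0,0,0],"grip":-1},{"translation":[0.05,0.05,0.1],"turn":[0,0,0],"grip":-1},{"translation":[0.05,0.05,0.1],"turn":[0,0,0],"grip":-1},{"translation":[0.05,0.05,0.1],"turn":[0,0,0],"grip":-1},{"translation":[0.05,0.05,0.1],"turn":[0,0,0],"grip":-1},{"translation":[0.05,0.05,0.1],"turn":[0,0,0],"grip":-1}]'

```text
clock: 17.55
tool_pos: [0.4992, -0.0225, 0.0128]
tcp_rot: [0.27, 0.653, 0.653, -0.272]
contact_force: [-0.5, 1.5, 1.7]
width: 0.494
```

```bash
python3 - <<'E'
from h import *
from ik import *
s=manip.read_state();print(s["contact_force"],s["tool_pos"],s["width"],s["joints"])
p,r=pose(); print("grasp pt",p-.019*r.apply([0,0,1]))
U=(.5,-.009,.15)
print("lift",delta(tcp(U,-45,0),tool(-45,0)))
for psi in (-30,-15,0,15,30,45): print(psi,delta(tcp(U,psi,0),tool(psi,0),tcp(U,-45,0),tool(-45,0)))
im=capture("scene");cv2.imwrite("pics/s12.png",cv2.resize(im[180:290,290:400],None,fx=5,fy=5,interpolation=cv2.INTER_CUBIC))
E
```

```text
[-0.505  1.483  1.696] [ 0.499 -0.023  0.013] 0.49435394121969 [ 0.366  0.439  2.083 -0.818  1.13   0.927]
grasp pt [ 0.499 -0.009  0.026]
lift (array([-8.752,  0.056, -8.747]), array([-0.144,  0.057,  0.026]))
-30 (array([ 0.492,  0.   , -0.065]), array([ 0., 15., -0.]))
-15 (array([ 0.95 ,  0.   , -0.255]), array([ 0., 30.,  0.]))
0 (array([ 1.344,  0.   , -0.556]), array([ 0., 45.,  0.]))
15 (array([ 1.645,  0.   , -0.95 ]), array([ 0., 60.,  0.]))
30 (array([ 1.835,  0.   , -1.408]), array([-0., 75.,  0.]))
45 (array([ 1.9,  0. , -1.9]), array([ 0., 90.,  0.]))
```

View pics/s12.png

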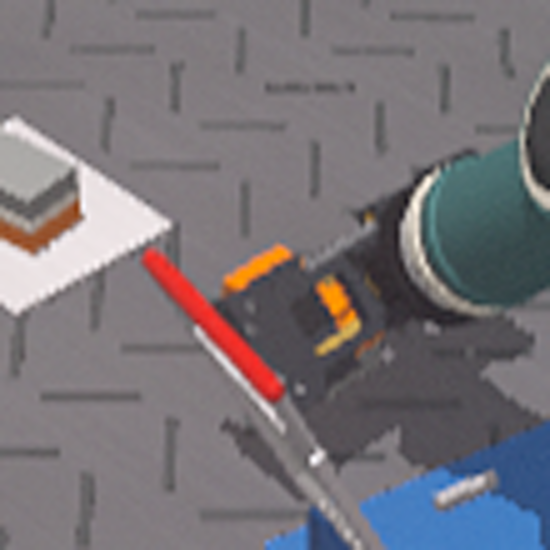

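Emit:
play_rows --plan '[{"translation":[-0.5,0,-0.5],"turn":[0,0,0],"grip":-1},{"translation":[-1.5,0,-1.5],"turn":[0,0,0],"grip":-1},{"translation":[-3,0,-3],"turn":[0,0,0],"grip":-1},{"translation":[-4.8,0,-4.8],"turn":[0,0,0],"grip":-1},{"translation":[-6.6,0,-6.6],"turn":[0,0,0],"grip":-1},{"translation":[-8,0,-8],"turn":[0,0,0],"grip":-1},{"translation":[-8.75,0,-8.75],"turn":[0,0,0],"grip":-1},{"translation":[-8.75,0,-8.75],"turn":[0,0,0],"grip":-1}]'

```text
clock: 18.4
tool_pos: [0.5005, -0.022, 0.1385]
tcp_rot: [0.271, 0.654, 0.653, -0.27]
contact_force: [0.8, 0.1, -2.6]
width: 0.498
```

Emit:
play_rows --plan '[{"translation":[0.12,0,0],"turn":[0,3,0],"grip":-1},{"translation":[0.3,0,-0.05],"turn":[0,9,0],"grip":-1},{"translation":[0.5,0,-0.07],"turn":[0,15,0],"grip":-1},{"translation":[0.72,0,-0.15],"turn":[0,22,0],"grip":-1},{"translation":[0.92,0,-0.25],"turn":[0,29,0],"grip":-1},{"translation":[1.12,0,-0.36],"turn":[0,36,0],"grip":-1},{"translation":[1.27,0,-0.49],"turn":[0,42,0],"grip":-1},{"translation":[1.35,0,-0.56],"turn":[0,45,0],"grip":-1}]'

```text
clock: 19.2
tool_pos: [0.4986, -0.0099, 0.1303]
tcp_rot: [-0.002, 0.708, 0.706, -0.0]
contact_force: [0.8, 0.0, -1.8]
width: 0.502
```

```bash
python3 - <<'E'
from h import *
from ik import *
s=manip.read_state();print(s["contact_force"],s["tool_pos"],s["width"],s["joints"])
U=(.5,-.009,.15)
print(delta(tcp(U,45,0),tool(45,0)))
im=capture("scene");cv2.imwrite("pics/s13.png",cv2.resize(im[100:330,270:480],None,fx=2.8,fy=2.6,interpolation=cv2.INTER_CUBIC))
E
```

```text
[ 0.804  0.017 -1.824] [ 0.499 -0.01   0.13 ] 0.5018528758882433 [-0.071  0.029  2.084  0.002  1.033 -0.069]
(array([ 1.435,  0.132, -0.628]), array([-0.103, 44.878, -0.257]))
```

View pics/s13.png

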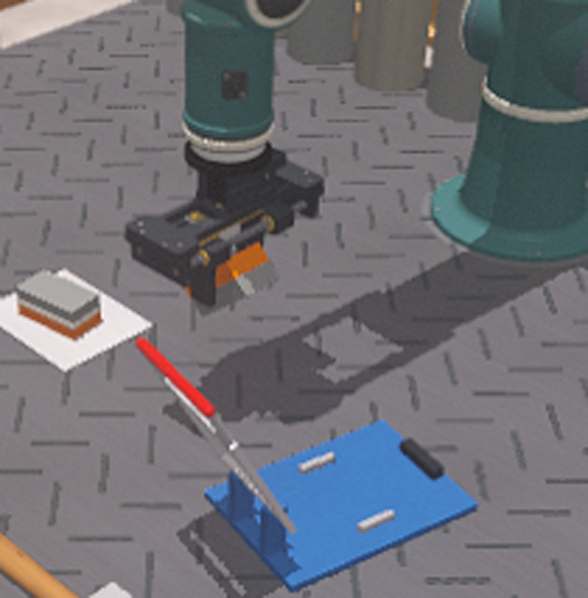

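```bash
python3 - <<'E'
import cv2
from h import *
im=capture("scene");cv2.imwrite("pics/s14.png",cv2.resize(im[170:220,325:380],None,fx=10,fy=10,interpolation=cv2.INTER_CUBIC))
E
```

```text
(no output)
```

View pics/s14.png

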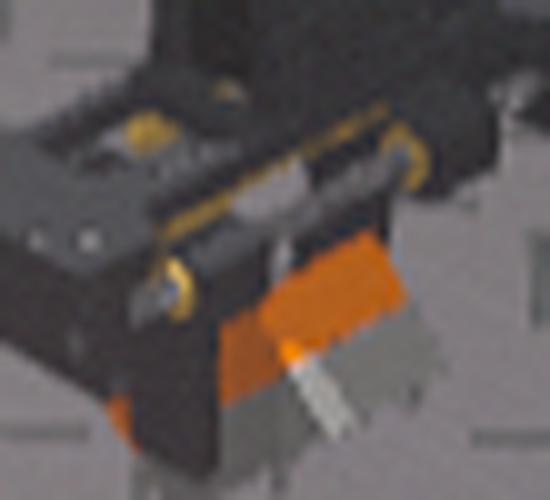

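Emit:
play_rows --plan '[{"translation":[0.15,0,0],"turn":[0,4,0],"grip":-1},{"translation":[0.35,0,-0.05],"turn":[0,11,0],"grip":-1},{"translation":[0.6,0,-0.1],"turn":[0,18,0],"grip":-1},{"translation":[0.85,0.1,-0.2],"turn":[0,25,-0.1],"grip":-1},{"translation":[1.05,0.1,-0.3],"turn":[0,32,-0.2],"grip":-1},{"translation":[1.25,0.1,-0.45],"turn":[0,39,-0.2],"grip":-1},{"translation":[1.4,0.1,-0.6],"turn":[-0.1,44.9,-0.2],"grip":-1},{"translation":[1.4,0.1,-0.6],"turn":[-0.1,44.9,-0.2],"grip":-1}]'

```text
clock: 20.1
tool_pos: [0.4987, 0.0045, 0.1337]
tcp_rot: [-0.272, 0.654, 0.652, 0.268]
contact_force: [0.8, 0.6, -2.6]
width: 0.496
```

```bash
python3 - <<'E'
from h import *
from ik import *
s=manip.read_state();print(s["contact_force"],s["tool_pos"],s["width"],s["joints"])
p,r=pose(); print("grasp",p-.019*r.apply([0,0,1]))
print(delta(tcp((.5,-.009,.055),45,0),tool(45,0)))
im=capture("scene");cv2.imwrite("pics/s15.png",cv2.resize(im[150:240,290:400],None,fx=6,fy=6,interpolation=cv2.INTER_CUBIC))
E
```

```text
[ 0.8    0.616 -2.642] [0.499 0.005 0.134] 0.49633707136767025 [-0.485  0.25   2.038  0.691  1.355 -0.813]
grasp [ 0.499 -0.009  0.147]
(array([-6.51 ,  0.196,  6.513]), array([-0.266,  0.081, -0.287]))
```

View pics/s15.png

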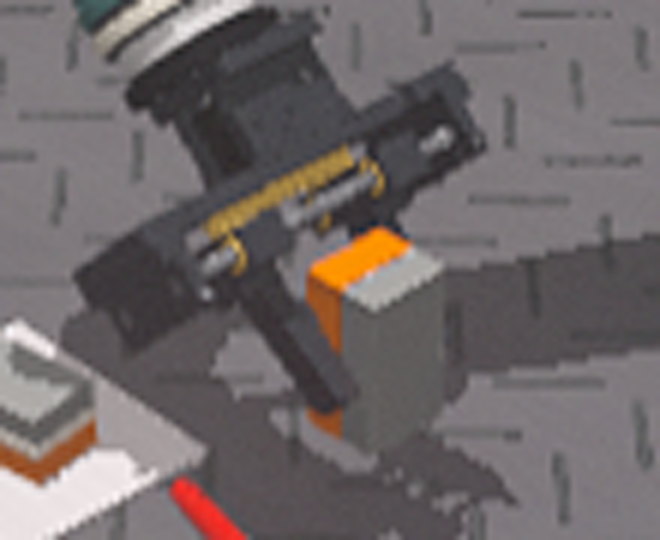

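Emit:
play_rows --plan '[{"translation":[-1,0.05,1],"turn":[-0.1,0,-0.1],"grip":-1},{"translation":[-2.5,0.1,2.5],"turn":[-0.2,0,-0.2],"grip":-1},{"translation":[-4,0.15,4],"turn":[-0.2,0,-0.2],"grip":-1},{"translation":[-5.4,0.15,5.4],"turn":[-0.2,0,-0.2],"grip":-1},{"translation":[-6.3,0.15,6.3],"turn":[-0.2,0,-0.2],"grip":-1},{"translation":[-7,0.15,7],"turn":[-0.2,0,-0.2],"grip":-1},{"translation":[-7,0.15,7],"turn":[-0.2,0,-0.2],"grip":-1},{"translation":[-7,0.15,7],"turn":[-0.2,0,-0.2],"grip":-1}]'

```text
clock: 20.95
tool_pos: [0.5024, 0.005, 0.0383]
tcp_rot: [-0.268, 0.652, 0.655, 0.271]
contact_force: [0.5, 0.5, -1.4]
width: 0.494
```

```bash
python3 - <<'E'
from h import *
from ik import *
s=manip.read_state();print(s["contact_force"],s["tool_pos"],s["width"],s["joints"])
p,r=pose(); print("grasp",p-.019*r.apply([0,0,1]))
print(delta(tcp((.5,-.009,.040),45,0),tool(45,0)))
im=capture("scene");cv2.imwrite("pics/s16.png",cv2.resize(im[170:260,290:400],None,fx=6,fy=6,interpolation=cv2.INTER_CUBIC))
E
```

```text
[ 0.451  0.527 -1.398] [0.502 0.005 0.038] 0.49368658005328925 [-0.483  0.403  2.065  0.732  1.212 -0.946]
grasp [ 0.502 -0.008  0.052]
(array([-0.864, -0.246,  0.793]), array([0.192, 0.166, 0.31 ]))
```

View pics/s16.png

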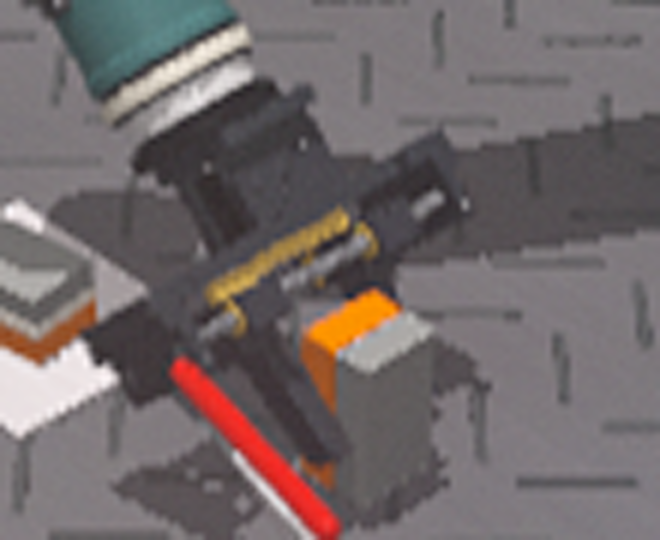

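Emit:
play_rows --plan '[{"translation":[-0.2,0,0.2],"turn":[0.1,0.1,0.1],"grip":-1},{"translation":[-0.4,0,0.4],"turn":[0.1,0.1,0.1],"grip":-1},{"translation":[-0.55,0,0.55],"turn":[0.1,0.1,0.1],"grip":-1},{"translation":[-0.65,0,0.65],"turn":[0.1,0.1,0.1],"grip":-1},{"translation":[-0.7,0,0.7],"turn":[0.1,0.1,0.1],"grip":-1},{"translation":[-0.7,0,0.7],"turn":[0.1,0.1,0.1],"grip":-1},{"translation":[-0.7,0,0.7],"turn":[0.1,0.1,0.1],"grip":-1},{"translation":[-0.7,0,0.7],"turn":[0.1,0.1,0.1],"grip":-1}]'

```text
clock: 21.8
tool_pos: [0.5022, 0.0048, 0.0281]
tcp_rot: [-0.269, 0.653, 0.654, 0.271]
contact_force: [0.9, -0.7, -2.2]
width: 0.497
```

```bash
python3 - <<'E'
from h import *
from ik import *
s=manip.read_state();print(s["contact_force"],s["tool_pos"],s["width"])
p,r=pose(); print("grasp",p-.019*r.apply([0,0,1]))
print(delta(tcp((.5,-.009,.040),45,0),tool(45,0)))
E
```

```text
[ 0.852 -0.709 -2.232] [0.502 0.005 0.028] 0.49742005945785495
grasp [ 0.502 -0.009  0.042]
(array([-0.132, -0.221,  0.083]), array([0.097, 0.052, 0.18 ]))
```

Emit:
play_rows --plan '[{"translation":[-0.03,0,0.03],"turn":[0.1,0,0.1],"grip":-1},{"translation":[-0.06,0,0.06],"turn":[0.1,0,0.1],"grip":-1},{"translation":[-0.09,0,0.09],"turn":[0.1,0,0.1],"grip":-1},{"translation":[-0.12,0,0.12],"turn":[0.1,0,0.1],"grip":-1},{"translation":[-0.12,0,0.12],"turn":[0.1,0,0.1],"grip":-1},{"translation":[-0.12,0,0.12],"turn":[0.1,0,0.1],"grip":-1},{"translation":[-0.12,0,0.12],"turn":[0.1,0,0.1],"grip":-1},{"translation":[-0.12,0,0.12],"turn":[0.1,0,0.1],"grip":-1}]'

```text
clock: 22.6
tool_pos: [0.5022, 0.0048, 0.0263]
tcp_rot: [-0.27, 0.653, 0.654, 0.27]
contact_force: [1.3, 0.0, -1.6]
width: 0.495
```

Emit:
play_rows --plan '[{"translation":[-0.03,0,0.03],"turn":[0,0,0],"grip":-1},{"translation":[-0.06,0,0.06],"turn":[0,0,0],"grip":-1},{"translation":[-0.09,0,0.09],"turn":[0,0,0],"grip":-1},{"translation":[-0.12,0,0.12],"turn":[0,0,0],"grip":-1},{"translation":[-0.12,0,0.12],"turn":[0,0,0],"grip":-1},{"translation":[-0.12,0,0.12],"turn":[0,0,0],"grip":-1},{"translation":[-0.12,0,0.12],"turn":[0,0,0],"grip":-1},{"translation":[-0.12,0,0.12],"turn":[0,0,0],"grip":-1}]'

```text
clock: 23.4
tool_pos: [0.5022, 0.0048, 0.0257]
tcp_rot: [-0.271, 0.653, 0.654, 0.271]
contact_force: [-2.8, -2.1, 6.0]
width: 0.496
```

```bash
python3 - <<'E'
from h import *
from ik import *
s=manip.read_state();print(s["contact_force"],s["torque"],s["tool_pos"],s["width"])
im=capture("scene");cv2.imwrite("pics/s17.png",cv2.resize(im[185:275,290:400],None,fx=7,fy=6.6,interpolation=cv2.INTER_CUBIC))
print([onz("scene",(290+u/7,185+v/6.6),0) for u,v in ((0,0),)])
E
```

```text
[-2.76  -2.135  5.983] [-0.005  0.445  0.263] [0.502 0.005 0.026] 0.49604304568505225
[array([ 0.404, -0.379,  0.   ])]
```

View pics/s17.png

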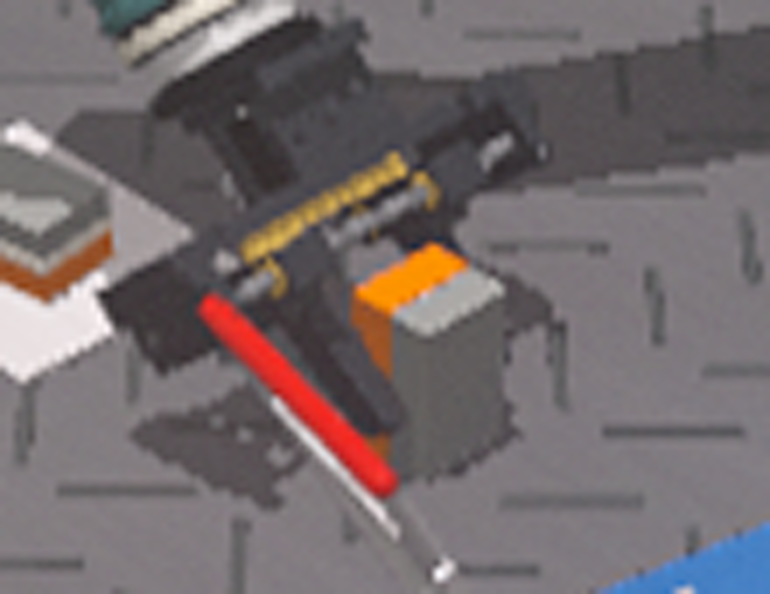

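Emit:
play_rows --plan '[{"translation":[0.05,0,-0.05],"turn":[0,0,0],"grip":-1},{"translation":[0.05,0,-0.05],"turn":[0,0,0],"grip":-1},{"translation":[0.05,0,-0.05],"turn":[0,0,0],"grip":-0.6},{"translation":[0.05,0,-0.05],"turn":[0,0,0],"grip":0.1},{"translation":[0.05,0,-0.05],"turn":[0,0,0],"grip":0.4},{"translation":[0.05,0,-0.05],"turn":[0,0,0],"grip":1},{"translation":[0.05,0,-0.05],"turn":[0,0,0],"grip":1},{"translation":[0.05,0,-0.05],"turn":[0,0,0],"grip":1}]'

```text
clock: 24.25
tool_pos: [0.5021, 0.0049, 0.0252]
tcp_rot: [-0.27, 0.653, 0.654, 0.27]
contact_force: [0.2, -0.1, 0.4]
width: 0.889
```

```bash
python3 - <<'E'
from h import *
from ik import *
s=manip.read_state();print(s["contact_force"],s["torque"],s["tool_pos"],s["width"])
im=capture("scene");cv2.imwrite("pics/s18.png",cv2.resize(im[185:275,290:400],None,fx=7,fy=6.6,interpolation=cv2.INTER_CUBIC))
E
```

```text
[ 0.179 -0.077  0.429] [-0.35  0.05  0.04] [0.502 0.005 0.025] 0.8890983711938348
```

View pics/s18.png

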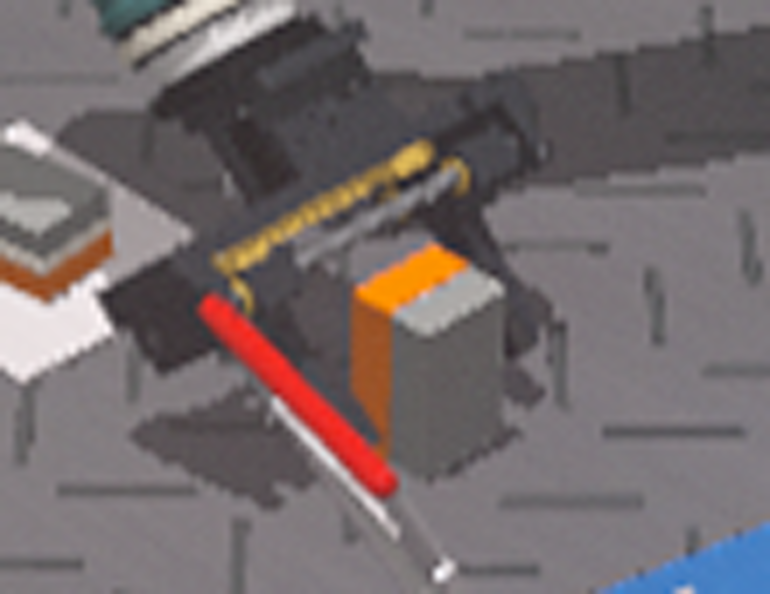

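Emit:
play_rows --plan '[{"translation":[0,0,-0.5],"turn":[0,0,0],"grip":1},{"translation":[0,0,-2],"turn":[0,0,0],"grip":1},{"translation":[0,0,-4],"turn":[0,0,0],"grip":1},{"translation":[0,0,-7],"turn":[0,0,0],"grip":1},{"translation":[0,0,-10],"turn":[0,0,0],"grip":1},{"translation":[2,0,-13],"turn":[0,0,0],"grip":1},{"translation":[5,0,-15],"turn":[0,-3,0],"grip":1},{"translation":[8,0,-16],"turn":[0,-8,0],"grip":1}]'

```text
clock: 25.1
tool_pos: [0.5028, -0.0544, 0.1971]
tcp_rot: [-0.222, 0.672, 0.67, 0.224]
contact_force: [0.8, -0.4, 0.4]
width: 1.002
```

```bash
python3 - <<'E'
from h import *
from ik import *
s=manip.read_state();print(s["contact_force"],s["tool_pos"],s["width"],s["joints"])
print(delta(tcp((.502,.03,.2),0,0),tool(0,0)))
im=capture("scene");cv2.imwrite("pics/s19.png",cv2.resize(im[185:275,290:400],None,fx=7,fy=6.6,interpolation=cv2.INTER_CUBIC)); cv2.imwrite("pics/scene19.png",im)
E
```

```text
[ 0.796 -0.437  0.409] [ 0.503 -0.054  0.197] 1.0015490623968462 [-0.519  0.149  1.953  0.555  1.417 -0.711]
(array([ 5.799, -0.11 ,  6.337]), array([  0.152, -36.749,  -0.168]))
```

View pics/s19.png

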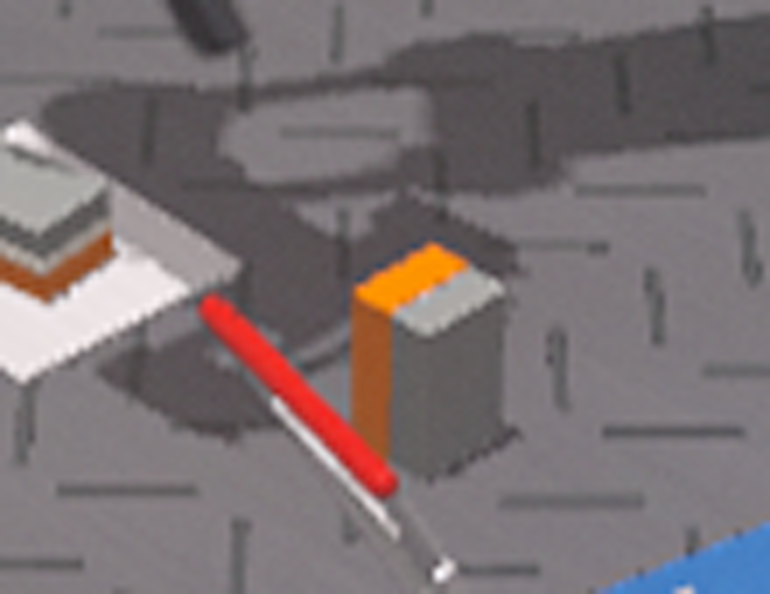

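```bash
python3 - <<'E'
from h import *
from ik import *
c=lambda x,y:((x+.5)/7-.5+290,(y+.5)/6.6-.5+185)
T=[onz("scene",c(*p),.08) for p in ((356,291),(435,244),(504,288),(414,336))]; print(np.array(T)[:,:2],np.mean(T,0))
print([np.linalg.norm(T[i]-T[(i+1)%4]) for i in range(4)])
B=[onz("scene",c(*p),.0) for p in ((428,480),(512,432))]; print(np.array(B))
E
```

```text
[[ 0.524 -0.02 ]
 [ 0.48  -0.02 ]
 [ 0.482  0.019]
 [ 0.529  0.016]] [ 0.504 -0.001  0.08 ]
[np.float64(0.04387064770522057), np.float64(0.039031081245506), np.float64(0.046471853310974615), np.float64(0.03611929258922165)]
[[0.521 0.018 0.   ]
 [0.476 0.02  0.   ]]
```

```bash
python3 - <<'E'
from h import *
from ik import *
p0,R0=pose()
for k,psi in enumerate(np.linspace(33,-26,8)):
    f=(k+1)/8; G=np.array([.502,-.068+f*(.065+.068),.215-f*.03])
    print(psi,delta(tcp(G,psi,0),tool(psi,0)))
E
```

```text
33.0 (array([ 0.308, -0.334,  1.362]), array([ 0.542, -3.511,  0.37 ]))
24.57142857142857 (array([ 1.145, -0.34 ,  2.615]), array([  0.569, -11.94 ,   0.33 ]))
16.142857142857142 (array([ 1.99 , -0.346,  3.828]), array([  0.593, -20.368,   0.288]))
7.714285714285715 (array([ 2.849, -0.351,  5.002]), array([  0.616, -28.796,   0.245]))
-0.7142857142857153 (array([ 3.728, -0.355,  6.14 ]), array([  0.637, -37.225,   0.201]))
-9.142857142857146 (array([ 4.631, -0.359,  7.246]), array([  0.656, -45.653,   0.155]))
-17.57142857142857 (array([ 5.565, -0.363,  8.323]), array([  0.673, -54.082,   0.107]))
-26.0 (array([ 6.531, -0.366,  9.376]), array([  0.688, -62.51 ,   0.058]))
```

Emit:
play_rows --plan '[{"translation":[0.3,-0.1,0.8],"turn":[0,-3.5,0],"grip":1},{"translation":[1.1,-0.1,2.2],"turn":[0,-11.5,0],"grip":1},{"translation":[2,-0.1,3.6],"turn":[0,-20,0],"grip":1},{"translation":[2.8,-0.1,5],"turn":[0,-28.5,0],"grip":1},{"translation":[3.7,-0.1,6.1],"turn":[0,-37,0],"grip":1},{"translation":[4.6,-0.1,7.2],"turn":[0,-45.5,0],"grip":1},{"translation":[5.6,-0.1,8.3],"turn":[0,-54,0],"grip":1},{"translation":[6.5,-0.1,9.4],"turn":[0,-62.5,0],"grip":1}]'

```text
clock: 25.95
tool_pos: [0.5024, 0.0574, 0.1619]
tcp_rot: [0.161, 0.69, 0.689, -0.156]
contact_force: [0.5, -0.4, -0.3]
width: 1.002
```

```bash
python3 - <<'E'
from h import *
from ik import *
s=manip.read_state();print(s["contact_force"],s["tool_pos"],s["width"],s["joints"])
print(delta(tcp((.502,.073,.112),-45,0),tool(-45,0)))
E
```

```text
[ 0.463 -0.438 -0.305] [0.502 0.057 0.162] 1.0022502675508496 [ 0.344  0.109  2.003 -0.455  1.221  0.545]
(array([ 2.954, -0.081,  5.602]), array([  0.353, -19.155,  -0.214]))
```

Emit:
play_rows --plan '[{"translation":[0.3,0,0.6],"turn":[0,-5,0],"grip":1},{"translation":[0.9,0,1.8],"turn":[0,-11,0],"grip":1},{"translation":[1.8,0,3.4],"turn":[0.2,-16,-0.1],"grip":1},{"translation":[2.5,0,4.8],"turn":[0.2,-19,-0.1],"grip":1},{"translation":[2.95,0,5.6],"turn":[0.2,-19.1,-0.1],"grip":1},{"translation":[2.95,0,5.6],"turn":[0.2,-19.1,-0.1],"grip":1},{"translation":[2.95,0,5.6],"turn":[0.2,-19.1,-0.1],"grip":1},{"translation":[2.95,0,5.6],"turn":[0.2,-19.1,-0.1],"grip":1}]'

```text
clock: 26.75
tool_pos: [0.502, 0.059, 0.0974]
tcp_rot: [0.268, 0.655, 0.654, -0.268]
contact_force: [-0.2, -0.2, 0.5]
width: 1.005
```

```bash
python3 - <<'E'
from h import *
from ik import *
s=manip.read_state();print(s["contact_force"],s["tool_pos"],s["width"],s["joints"])
print(delta(tcp((.502,.003,.043),-45,0),tool(-45,0)))
im=capture("scene");cv2.imwrite("pics/s20.png",cv2.resize(im[150:290,290:440],None,fx=5,fy=4.2,interpolation=cv2.INTER_CUBIC))
E
```

```text
[-0.223 -0.188  0.489] [0.502 0.059 0.097] 1.0054706756921497 [ 0.492  0.35   1.985 -0.693  1.315  0.853]
(array([-0.191,  0.011,  9.704]), array([-0.05 , -0.439, -0.019]))
```

View pics/s20.png

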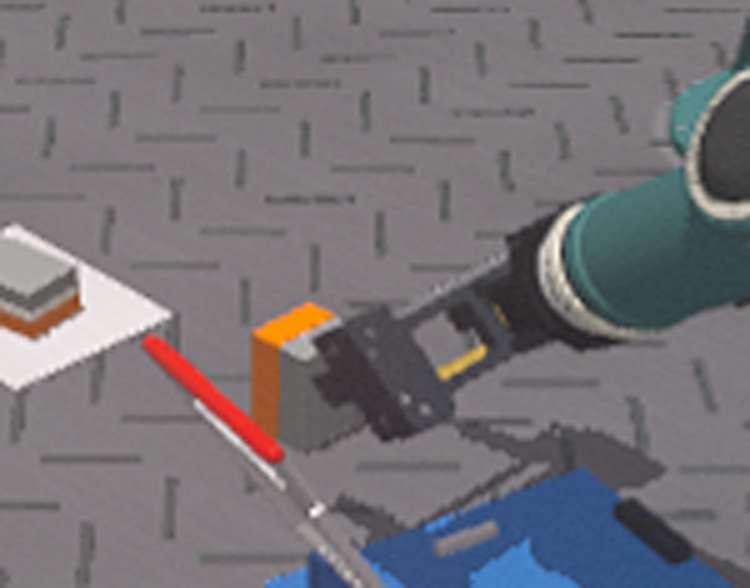

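Emit:
play_rows --plan '[{"translation":[-0.1,0,1.2],"turn":[0,-0.2,0],"grip":1},{"translation":[-0.2,0,3],"turn":[0,-0.4,0],"grip":1},{"translation":[-0.2,0,5],"turn":[0,-0.4,0],"grip":1},{"translation":[-0.2,0,7],"turn":[0,-0.4,0],"grip":1},{"translation":[-0.2,0,8.7],"turn":[0,-0.4,0],"grip":1},{"translation":[-0.2,0,9.6],"turn":[0,-0.4,0],"grip":1},{"translation":[-0.2,0,9.6],"turn":[0,-0.4,0],"grip":1},{"translation":[-0.2,0,9.6],"turn":[0,-0.4,0],"grip":1}]'

```text
clock: 27.6
tool_pos: [0.501, -0.0097, 0.0289]
tcp_rot: [0.27, 0.653, 0.654, -0.272]
contact_force: [-0.7, -0.3, -0.4]
width: 1.002
```

```bash
python3 - <<'E'
from h import *
from ik import *
s=manip.read_state();print(s["contact_force"],s["tool_pos"],s["width"],s["joints"])
p,r=pose(); print("grasp",p-.019*r.apply([0,0,1]))
im=capture("scene");cv2.imwrite("pics/s21.png",cv2.resize(im[170:270,290:400],None,fx=6,fy=5.8,interpolation=cv2.INTER_CUBIC))
E
```

```text
[-0.727 -0.336 -0.351] [ 0.501 -0.01   0.029] 1.001527361575177 [ 0.387  0.419  2.068 -0.794  1.162  0.906]
grasp [0.501 0.004 0.042]
```

View pics/s21.png

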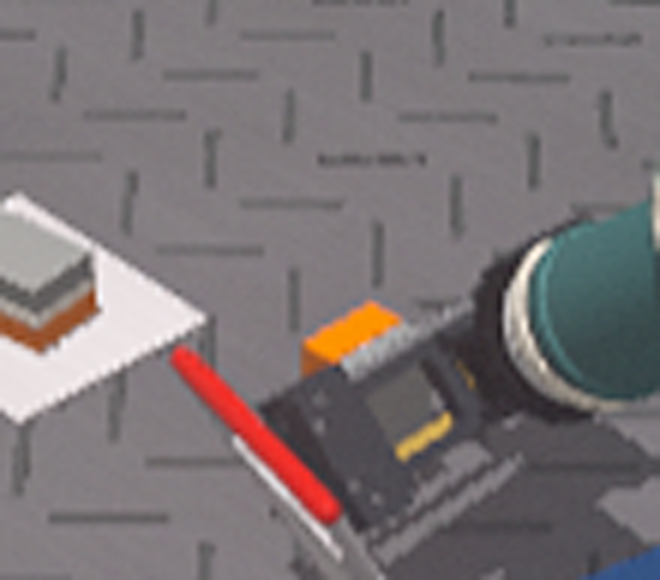

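Emit:
play_rows --plan '[{"translation":[-0.1,0,0.1],"turn":[0,0,0],"grip":1},{"translation":[-0.2,0.1,0.2],"turn":[0,0,0],"grip":0.6},{"translation":[-0.2,0.1,0.2],"turn":[0,0,0],"grip":0.3},{"translation":[-0.2,0.1,0.2],"turn":[0,0,0],"grip":-1},{"translation":[-0.2,0.1,0.2],"turn":[0,0,0],"grip":-1},{"translation":[-0.2,0.1,0.2],"turn":[0,0,0],"grip":-1},{"translation":[-0.2,0.1,0.2],"turn":[0,0,0],"grip":-1},{"translation":[-0.2,0.1,0.2],"turn":[0,0,0],"grip":-1}]'

```text
clock: 28.45
tool_pos: [0.5018, -0.0124, 0.0289]
tcp_rot: [0.27, 0.653, 0.654, -0.272]
contact_force: [0.6, 0.8, 0.8]
width: 0.498
```

```bash
python3 - <<'E'
from h import *
from ik import *
s=manip.read_state();print(s["contact_force"],s["tool_pos"],s["width"],s["joints"])
p,r=pose(); print("grasp",p-.019*r.apply([0,0,1]))
im=capture("scene");cv2.imwrite("pics/s22.png",cv2.resize(im[170:270,290:400],None,fx=6,fy=5.8,interpolation=cv2.INTER_CUBIC))
E
```

```text
[0.617 0.828 0.801] [ 0.502 -0.012  0.029] 0.49762302072906545 [ 0.382  0.419  2.069 -0.798  1.16   0.904]
grasp [0.502 0.001 0.042]
```

View pics/s22.png

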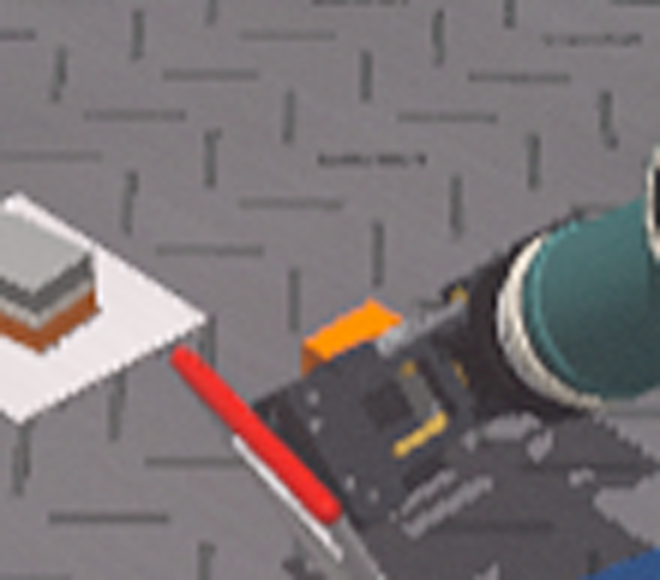

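Emit:
play_rows --plan '[{"translation":[-0.4,0,-0.4],"turn":[0,0,0],"grip":-1},{"translation":[-1.3,0,-1.3],"turn":[0,0,0],"grip":-1},{"translation":[-3,0,-3],"turn":[0,0,0],"grip":-1},{"translation":[-5,0,-5],"turn":[0,0,0],"grip":-1},{"translation":[-7,0,-7],"turn":[0,0,0],"grip":-1},{"translation":[-8.5,0,-8.5],"turn":[0,0,0],"grip":-1},{"translation":[-9.2,0,-9.2],"turn":[0,0,0],"grip":-1},{"translation":[-9.2,0,-9.2],"turn":[0,0,0],"grip":-1}]'

```text
clock: 29.3
tool_pos: [0.5031, -0.0119, 0.1608]
tcp_rot: [0.271, 0.653, 0.653, -0.27]
contact_force: [-0.2, 0.4, -2.1]
width: 0.498
```

```bash
python3 - <<'E'
from h import *
from ik import *
s=manip.read_state();print(s["contact_force"],s["tool_pos"],s["width"],s["joints"])
p0,R0=pose()
g0=p0-.019*R0.apply([0,0,1]); print(g0)
for k in range(1,9):
    f=k/8; psi=-45+50*f; yaw=4*f; G=g0*(1-f)+f*np.array([.52,-.09,.18])
    print(delta(tcp(G,psi,yaw),tool(psi,yaw)))
im=capture("scene");cv2.imwrite("pics/s23.png",cv2.resize(im[140:270,290:420],None,fx=5,fy=4.5,interpolation=cv2.INTER_CUBIC))
E
```

```text
[-0.218  0.352 -2.123] [ 0.503 -0.012  0.161] 0.4980930708047989 [ 0.381  0.211  2.025 -0.74   1.338  0.723]
[0.503 0.001 0.174]
(array([-0.654,  0.22 ,  0.746]), array([-0.296,  6.214, -0.376]))
(array([-1.31 ,  0.438,  1.47 ]), array([-0.589, 12.463, -0.783]))
(array([-1.97 ,  0.653,  2.172]), array([-0.839, 18.713, -1.224]))
(array([-2.638,  0.864,  2.852]), array([-1.044, 24.962, -1.698]))
(array([-3.315,  1.072,  3.512]), array([-1.203, 31.209, -2.201]))
(array([-4.004,  1.276,  4.153]), array([-1.312, 37.456, -2.732]))
(array([-4.707,  1.476,  4.776]), array([-1.369, 43.701, -3.289]))
(array([-5.426,  1.673,  5.383]), array([-1.373, 49.944, -3.87 ]))
```

View pics/s23.png

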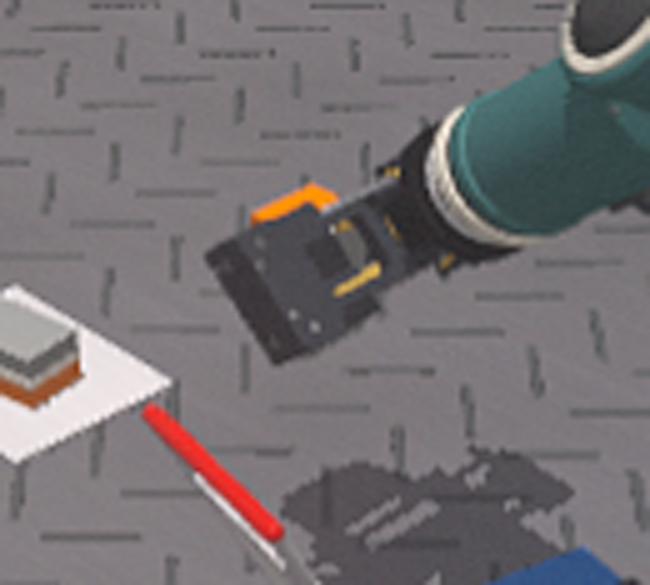

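Emit:
play_rows --plan '[{"translation":[-0.4,0.1,0.4],"turn":[-0.1,4,-0.2],"grip":-1},{"translation":[-1.1,0.4,1.2],"turn":[-0.5,11,-0.7],"grip":-1},{"translation":[-1.9,0.6,2.1],"turn":[-0.8,18,-1.2],"grip":-1},{"translation":[-2.6,0.9,2.8],"turn":[-1,25,-1.7],"grip":-1},{"translation":[-3.3,1.1,3.5],"turn":[-1.2,31.5,-2.2],"grip":-1},{"translation":[-4,1.3,4.15],"turn":[-1.3,38,-2.8],"grip":-1},{"translation":[-4.7,1.5,4.8],"turn":[-1.4,44.5,-3.3],"grip":-1},{"translation":[-5.4,1.7,5.4],"turn":[-1.4,50,-3.9],"grip":-1}]'

```text
clock: 30.15
tool_pos: [0.5182, -0.0893, 0.1579]
tcp_rot: [-0.035, 0.681, 0.731, 0.029]
contact_force: [-0.0, -0.7, -2.1]
width: 0.497
```

```bash
python3 - <<'E'
from h import *
from ik import *
s=manip.read_state();print(s["contact_force"],s["tool_pos"],s["width"],s["joints"])
p0,R0=pose()
g0=p0-.019*R0.apply([0,0,1]); print(g0)
for k in range(1,8):
    f=k/7; psi=4+41*f; yaw=4+4*f; G=g0*(1-f)+f*np.array([.540,-.2165,.15])
    print(delta(tcp(G,psi,yaw),tool(psi,yaw)))
im=capture("scene");cv2.imwrite("pics/s24.png",cv2.resize(im[120:250,270:400],None,fx=5,fy=4.5,interpolation=cv2.INTER_CUBIC))
E
```

```text
[-0.006 -0.747 -2.087] [ 0.518 -0.089  0.158] 0.4972854745999844 [-0.273  0.069  1.988  0.094  1.122 -0.385]
[ 0.518 -0.091  0.177]
(array([-1.685,  0.19 ,  0.208]), array([-0.213,  4.602, -0.579]))
(array([-3.33 ,  0.367,  0.397]), array([-0.079, 10.457, -1.153]))
(array([-4.978,  0.541,  0.567]), array([ 0.113, 16.312, -1.715]))
(array([-6.633,  0.71 ,  0.717]), array([ 0.363, 22.166, -2.264]))
(array([-8.295,  0.877,  0.849]), array([ 0.671, 28.019, -2.796]))
(array([-9.966,  1.041,  0.964]), array([ 1.035, 33.87 , -3.308]))
(array([-11.649,   1.202,   1.062]), array([ 1.457, 39.72 , -3.796]))
```

View pics/s24.png

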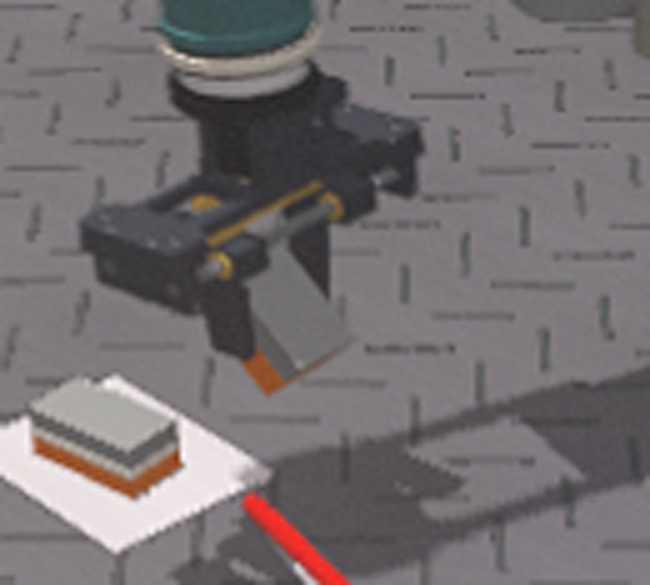

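Emit:
play_rows --plan '[{"translation":[-0.8,0.1,0.1],"turn":[-0.1,2.5,-0.3],"grip":-1},{"translation":[-2.3,0.25,0.3],"turn":[-0.1,7,-0.8],"grip":-1},{"translation":[-4,0.45,0.45],"turn":[0,13,-1.4],"grip":-1},{"translation":[-6,0.65,0.6],"turn":[0.3,20,-2],"grip":-1},{"translation":[-8,0.85,0.8],"turn":[0.6,27,-2.7],"grip":-1},{"translation":[-9.8,1,0.95],"turn":[1,33.5,-3.3],"grip":-1},{"translation":[-11.2,1.15,1.05],"turn":[1.4,38.5,-3.7],"grip":-1},{"translation":[-11.65,1.2,1.05],"turn":[1.5,39.7,-3.8],"grip":-1}]'

```text
clock: 31.0
tool_pos: [0.5377, -0.2042, 0.1339]
tcp_rot: [-0.29, 0.608, 0.696, 0.249]
contact_force: [0.1, -0.2, -2.4]
width: 0.5
```

Emit:
play_rows --plan '[{"translation":[0,0,0],"turn":[0,0,0],"grip":-1},{"translation":[0,0,0],"turn":[0,0,0],"grip":-1},{"translation":[0,0,0],"turn":[0,0,0],"grip":-1},{"translation":[0,0,0],"turn":[0,0,0],"grip":-1},{"translation":[0,0,0],"turn":[0,0,0],"grip":-1},{"translation":[0,0,0],"turn":[0,0,0],"grip":-1},{"translation":[0,0,0],"turn":[0,0,0],"grip":-1},{"translation":[0,0,0],"turn":[0,0,0],"grip":-1}]'

```text
clock: 31.8
tool_pos: [0.5393, -0.2027, 0.1386]
tcp_rot: [-0.287, 0.606, 0.698, 0.25]
contact_force: [-0.6, -0.0, -1.2]
width: 0.497
```

```bash
python3 - <<'E'
from h import *
from ik import *
s=manip.read_state();print(s["contact_force"],s["tool_pos"],s["width"],s["joints"])
p0,R0=pose()
g0=p0-.019*R0.apply([0,0,1]); print(g0)
print(delta(tcp((.54,-.2165,.1),45,8),tool(45,8)))
im=capture("scene");cv2.imwrite("pics/scene25.png",im);cv2.imwrite("pics/s25.png",cv2.resize(im[130:260,230:360],None,fx=6,fy=4.6,interpolation=cv2.INTER_CUBIC))
im=capture("top");cv2.imwrite("pics/t25.png",cv2.resize(im[210:320,340:460],None,fx=6,fy=5,interpolation=cv2.INTER_CUBIC))
E
```

```text
[-0.569 -0.02  -1.208] [ 0.539 -0.203  0.139] 0.49665079998848916 [-0.689  0.515  1.647  0.496  1.605 -0.976]
[ 0.541 -0.216  0.152]
(array([-3.684, -0.129,  3.672]), array([0.004, 0.312, 0.062]))
```

View pics/s25.png

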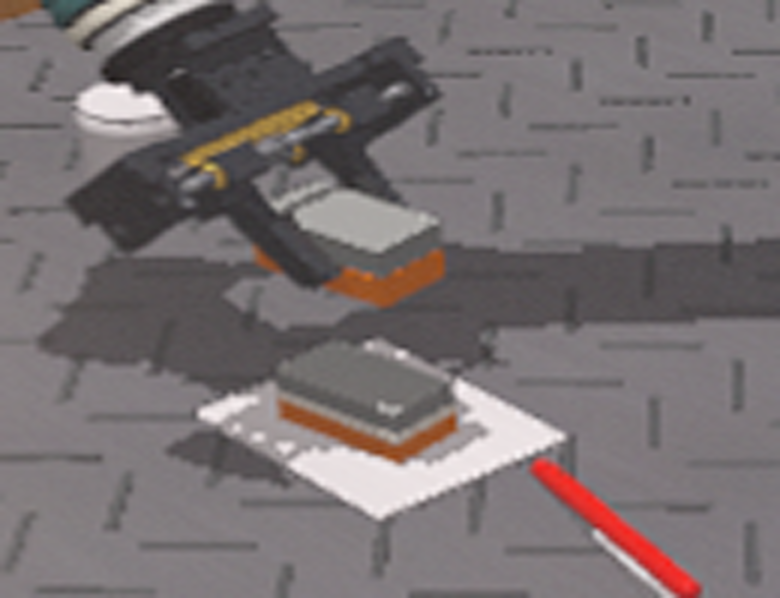

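View pics/t25.png

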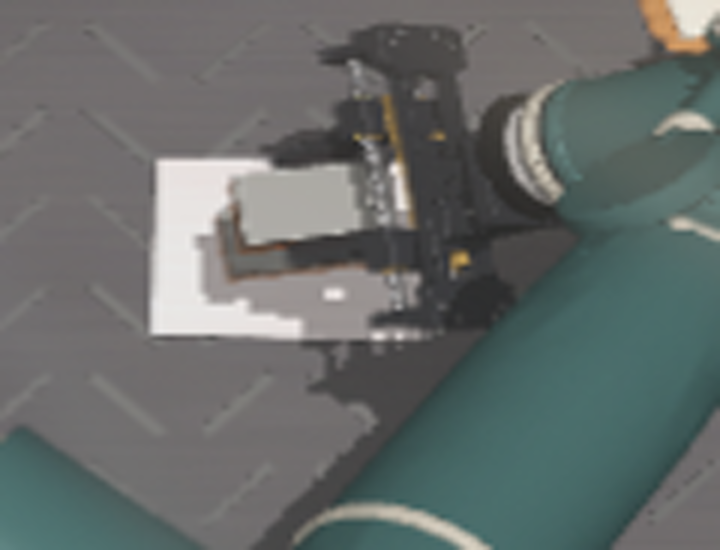

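```bash
python3 - <<'E'
from h import *
c=lambda x,y:((x+.5)/6-.5+230,(y+.5)/4.6-.5+130)
ct=lambda x,y:((x+.5)/6-.5+340,(y+.5)/5-.5+210)
for z in (.168,): print("held top", [onz("scene",c(*p),z)[:2] for p in ((381,276),(441,226))])
print("held seam",[onz("scene",c(*p),.148)[:2] for p in ((443,250),)],"held bottom",[onz("scene",c(*p),.128)[:2] for p in ((388,307),(445,277))])
print("done top",[onz("scene",c(*p),.046)[:2] for p in ((402,434),(457,387),(278,372))], "done bottom",[onz("scene",c(*p),.006)[:2] for p in ((402,463),(457,425),(281,415))])
print("topcam held",[onz("top",ct(*p),.168)[:2] for p in ((243,245),(236,180))],"done",[onz("top",ct(*p),.046)[:2] for p in ((230,278),)])
E
python3 - <<'E'
import cv2
im=cv2.imread("pics/scene25.png");cv2.imwrite("pics/s25b.png",cv2.resize(im[165:235,265:315],None,fx=12,fy=8.5,interpolation=cv2.INTER_CUBIC))
E
```

```text
held top [array([ 0.5735, -0.1477]), array([ 0.5191, -0.1694])]
held seam [array([ 0.5159, -0.1731])] held bottom [array([ 0.5554, -0.168 ]), array([ 0.5154, -0.1738])]
done top [array([ 0.566 , -0.1532]), array([ 0.5151, -0.1713]), array([ 0.5667, -0.2459])] done bottom [array([ 0.5535, -0.1713]), array([ 0.508 , -0.1822]), array([ 0.5636, -0.253 ])]
topcam held [array([ 0.5136, -0.1772]), array([ 0.5543, -0.1742])] done [array([ 0.509 , -0.1796])]
```

View pics/s25b.png

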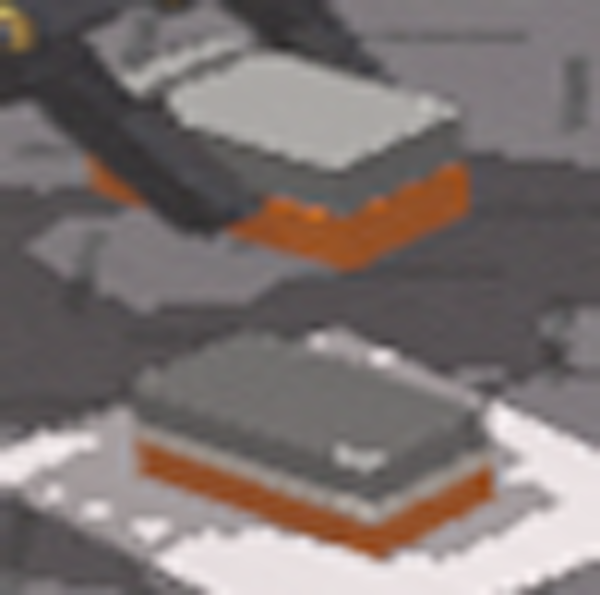

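```bash
python3 - <<'E'
from h import *
c=lambda x,y:((x+.5)/12-.5+265,(y+.5)/8.5-.5+165)
g=lambda pts,z:[onz("scene",c(*p),z)[:2] for p in pts]
print("held bottom",g(((352,270),(470,213),(88,180)),.128)); print("held top",g(((338,168),(463,112)),.168)); print("held seam",g(((343,216),(467,165)),.148))
print("done bottom",g(((380,557),(494,496),(137,475)),.006)); print("done top",g(((370,468),(487,415),(130,400)),.046))
E
```

```text
held bottom [array([ 0.556 , -0.1688]), array([ 0.5148, -0.1747]), array([ 0.5655, -0.2545])]
held top [array([ 0.5574, -0.1682]), array([ 0.5156, -0.1733])]
held seam [array([ 0.5557, -0.1704]), array([ 0.5159, -0.173 ])]
done bottom [array([ 0.5537, -0.1727]), array([ 0.5111, -0.1789]), array([ 0.5665, -0.2516])]
done top [array([ 0.5551, -0.1711]), array([ 0.5153, -0.1739]), array([ 0.5714, -0.2426])]
```

```bash
python3 - <<'E'
from h import *
from ik import *
for z in (.09,.07): print(delta(tcp((.539,-.2187,z),45,8),tool(45,8)))
E
```

```text
(array([-4.515, -0.251,  4.229]), array([0.004, 0.295, 0.045]))
(array([-5.922, -0.252,  5.65 ]), array([0.004, 0.295, 0.045]))
```

Emit:
play_rows --plan '[{"translation":[-0.5,-0.1,0.4],"turn":[0,0.2,0],"grip":-1},{"translation":[-1.5,-0.2,1.3],"turn":[0,0.3,0],"grip":-1},{"translation":[-2.7,-0.25,2.4],"turn":[0,0.3,0],"grip":-1},{"translation":[-3.7,-0.25,3.4],"turn":[0,0.3,0],"grip":-1},{"translation":[-4.3,-0.25,4],"turn":[0,0.3,0],"grip":-1},{"translation":[-4.5,-0.25,4.2],"turn":[0,0.3,0],"grip":-1},{"translation":[-4.5,-0.25,4.2],"turn":[0,0.3,0],"grip":-1},{"translation":[-4.5,-0.25,4.2],"turn":[0,0.3,0],"grip":-1}]'

```text
clock: 32.7
tool_pos: [0.5376, -0.2056, 0.0773]
tcp_rot: [-0.288, 0.606, 0.698, 0.251]
contact_force: [1.0, -0.3, -2.7]
width: 0.495
```

```bash
python3 - <<'E'
from h import *
from ik import *
s=manip.read_state();print(s["contact_force"],s["tool_pos"],s["width"])
for z in (.074,.07): print(delta(tcp((.539,-.2187,z),45,8),tool(45,8)))
im=capture("scene");cv2.imwrite("pics/s26.png",cv2.resize(im[165:235,265:315],None,fx=12,fy=8.5,interpolation=cv2.INTER_CUBIC))
im=capture("top");cv2.imwrite("pics/t26.png",cv2.resize(im[230:285,355:425],None,fx=10,fy=10,interpolation=cv2.INTER_CUBIC))
E
```

```text
[ 0.984 -0.296 -2.712] [ 0.538 -0.206  0.077] 0.49480639384407066
(array([-1.163, -0.041,  1.2  ]), array([0.022, 0.014, 0.077]))
(array([-1.446, -0.042,  1.483]), array([0.022, 0.014, 0.077]))
```

View pics/s26.png

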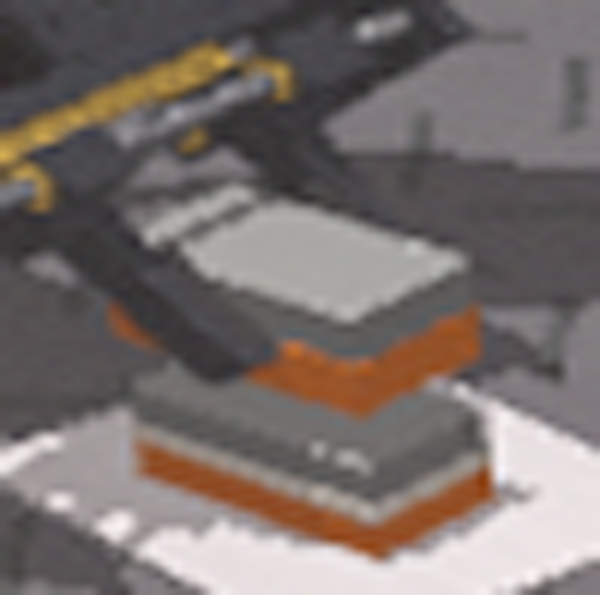

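View pics/t26.png

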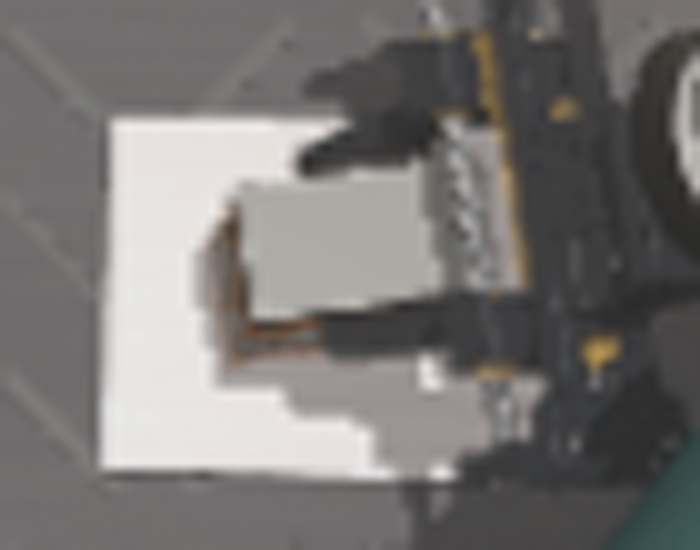

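Emit:
play_rows --plan '[{"translation":[-0.3,0,0.3],"turn":[0,0,0],"grip":-1},{"translation":[-0.6,0,0.6],"turn":[0,0,0],"grip":-1},{"translation":[-0.85,0,0.87],"turn":[0,0,0],"grip":-1},{"translation":[-1.05,0,1.08],"turn":[0,0,0],"grip":-1},{"translation":[-1.17,0,1.2],"turn":[0,0,0],"grip":-1},{"translation":[-1.17,0,1.2],"turn":[0,0,0],"grip":-1},{"translation":[-1.17,0,1.2],"turn":[0,0,0],"grip":-1},{"translation":[-1.17,0,1.2],"turn":[0,0,0],"grip":-1}]'

```text
clock: 33.6
tool_pos: [0.5373, -0.2053, 0.0603]
tcp_rot: [-0.289, 0.606, 0.698, 0.251]
contact_force: [-0.2, 0.0, -2.2]
width: 0.493
```

```bash
python3 - <<'E'
from h import *
from ik import *
s=manip.read_state();print(s["contact_force"],s["tool_pos"],s["width"])
for z in (.07,): print(delta(tcp((.539,-.2187,z),45,8),tool(45,8)))
im=capture("scene");cv2.imwrite("pics/s27.png",cv2.resize(im[165:235,265:315],None,fx=12,fy=8.5,interpolation=cv2.INTER_CUBIC))
E
```

```text
[-0.171  0.025 -2.196] [ 0.537 -0.205  0.06 ] 0.49269584020716023
(array([-0.268, -0.018,  0.259]), array([0.01 , 0.002, 0.06 ]))
```

View pics/s27.png

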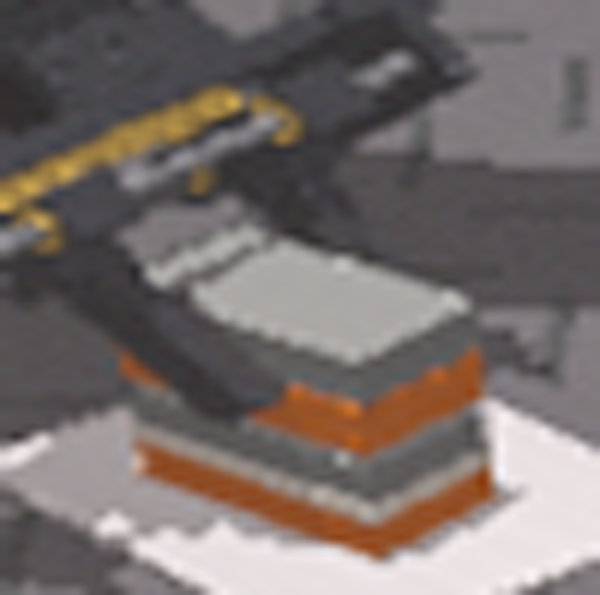

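Emit:
play_rows --plan '[{"translation":[-0.05,0,0.05],"turn":[0,0,0],"grip":-1},{"translation":[-0.1,0,0.1],"turn":[0,0,0],"grip":-1},{"translation":[-0.14,0,0.15],"turn":[0,0,0],"grip":-1},{"translation":[-0.18,0,0.19],"turn":[0,0,0],"grip":-1},{"translation":[-0.21,0,0.22],"turn":[0,0,0],"grip":-1},{"translation":[-0.21,0,0.22],"turn":[0,0,0],"grip":-1},{"translation":[-0.21,0,0.22],"turn":[0,0,0],"grip":-1},{"translation":[-0.21,0,0.22],"turn":[0,0,0],"grip":-1}]'

```text
clock: 34.45
tool_pos: [0.5372, -0.2052, 0.0571]
tcp_rot: [-0.289, 0.606, 0.698, 0.251]
contact_force: [-1.0, -0.2, -2.3]
width: 0.498
```

Emit:
play_rows --plan '[{"translation":[-0.03,0,0.03],"turn":[0,0,0],"grip":-1},{"translation":[-0.06,0,0.06],"turn":[0,0,0],"grip":-1},{"translation":[-0.09,0,0.09],"turn":[0,0,0],"grip":-1},{"translation":[-0.1,0,0.1],"turn":[0,0,0],"grip":-1},{"translation":[-0.1,0,0.1],"turn":[0,0,0],"grip":-1},{"translation":[-0.1,0,0.1],"turn":[0,0,0],"grip":-1},{"translation":[-0.1,0,0.1],"turn":[0,0,0],"grip":-1},{"translation":[-0.1,0,0.1],"turn":[0,0,0],"grip":-1}]'

```text
clock: 35.25
tool_pos: [0.5372, -0.2052, 0.0562]
tcp_rot: [-0.289, 0.606, 0.698, 0.251]
contact_force: [-0.8, -0.4, 4.6]
width: 0.492
```

```bash
python3 - <<'E'
from h import *
from ik import *
s=manip.read_state();print(s["contact_force"],s["tool_pos"],s["width"],s["torque"])
im=capture("scene");cv2.imwrite("pics/s28.png",cv2.resize(im[165:235,265:315],None,fx=12,fy=8.5,interpolation=cv2.INTER_CUBIC))
E
```

```text
[-0.779 -0.427  4.59 ] [ 0.537 -0.205  0.056] 0.4917486526502852 [0.031 0.303 0.13 ]
```

View pics/s28.png

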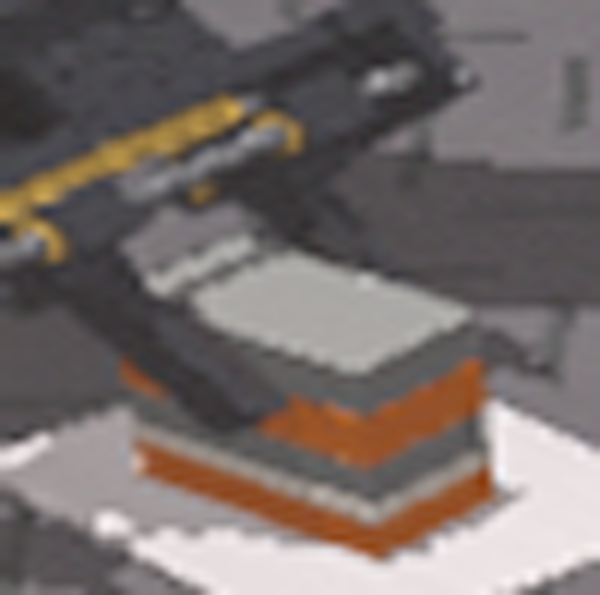

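Emit:
play_rows --plan '[{"translation":[0.04,0,-0.04],"turn":[0,0,0],"grip":-1},{"translation":[0.04,0,-0.04],"turn":[0,0,0],"grip":-1},{"translation":[0.04,0,-0.04],"turn":[0,0,0],"grip":-0.6},{"translation":[0.04,0,-0.04],"turn":[0,0,0],"grip":0.1},{"translation":[0.04,0,-0.04],"turn":[0,0,0],"grip":0.4},{"translation":[0.04,0,-0.04],"turn":[0,0,0],"grip":1},{"translation":[0.04,0,-0.04],"turn":[0,0,0],"grip":1},{"translation":[0.04,0,-0.04],"turn":[0,0,0],"grip":1}]'

```text
clock: 36.1
tool_pos: [0.5372, -0.2051, 0.0561]
tcp_rot: [-0.289, 0.606, 0.698, 0.251]
contact_force: [0.1, -0.2, -0.1]
width: 0.892
```

```bash
python3 - <<'E'
from h import *
s=manip.read_state();print(s["contact_force"],s["tool_pos"],s["width"],s["torque"])
im=capture("scene");cv2.imwrite("pics/s29.png",cv2.resize(im[165:235,265:315],None,fx=12,fy=8.5,interpolation=cv2.INTER_CUBIC))
E
```

```text
[ 0.1277 -0.203  -0.1083] [ 0.5372 -0.2051  0.0561] 0.8916965901133592 [-0.3959  0.0335  0.0356]
```

View pics/s29.png

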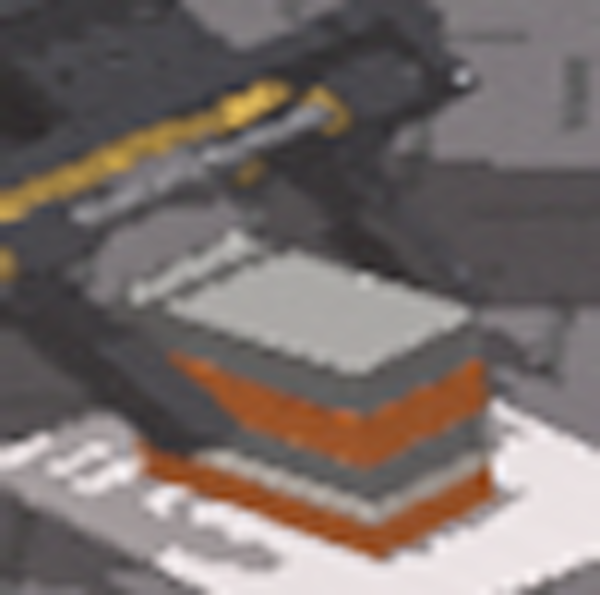

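Released and stable. Retreat along the tool axis.

Emit:
play_rows --plan '[{"translation":[0,0,-0.5],"turn":[0,0,0],"grip":1},{"translation":[0,0,-1.5],"turn":[0,0,0],"grip":1},{"translation":[0,0,-3.5],"turn":[0,0,0],"grip":1},{"translation":[0,0,-6],"turn":[0,0,0],"grip":1},{"translation":[0,0,-9],"turn":[0,0,0],"grip":1},{"translation":[0,0,-12],"turn":[0,0,0],"grip":1},{"translation":[1,0,-14],"turn":[0,0,0],"grip":1},{"translation":[2,0,-15],"turn":[0,0,0],"grip":1}]'

```text
clock: 36.95
tool_pos: [0.5506, -0.2984, 0.1788]
tcp_rot: [-0.287, 0.606, 0.698, 0.251]
contact_force: [0.6, 0.0, -0.1]
width: 1.003
```

Emit:
play_rows --plan '[{"translation":[2,0,-1],"turn":[0,0,0],"grip":1},{"translation":[4,0,-3],"turn":[0,0,0],"grip":1},{"translation":[6,0,-5],"turn":[0,0,0],"grip":1},{"translation":[6,0,-5],"turn":[0,0,0],"grip":1},{"translation":[6,0,-5],"turn":[0,0,0],"grip":1},{"translation":[6,0,-5],"turn":[0,0,0],"grip":1},{"translation":[6,0,-5],"turn":[0,0,0],"grip":1},{"translation":[6,0,-5],"turn":[0,0,0],"grip":1}]'

```text
clock: 37.75
tool_pos: [0.5485, -0.2887, 0.2528]
tcp_rot: [-0.29, 0.606, 0.697, 0.251]
contact_force: [-0.0, 0.2, 0.6]
width: 1.0
```

```bash
python3 - <<'E'
from h import *
s=manip.read_state();print(s["clock"],s["contact_force"],s["tool_pos"],s["width"])
im=capture("scene");cv2.imwrite("pics/scene30.png",im);cv2.imwrite("pics/s30.png",cv2.resize(im[165:235,265:315],None,fx=12,fy=8.5,interpolation=cv2.INTER_CUBIC))
im=capture("top");cv2.imwrite("pics/top30.png",im);cv2.imwrite("pics/t30.png",cv2.resize(im[230:285,355:425],None,fx=10,fy=10,interpolation=cv2.INTER_CUBIC))
E
```

```text
37.75 [-0.0377  0.1517  0.5704] [ 0.5485 -0.2887  0.2528] 0.9998351511650545
```

View pics/s30.png

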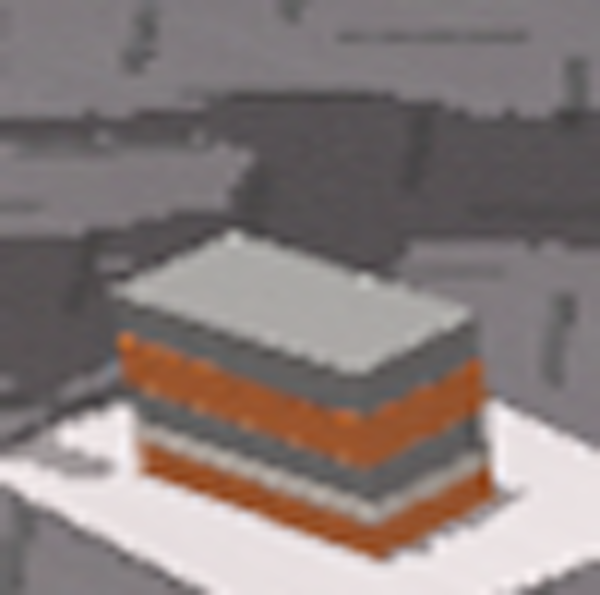

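View pics/t30.png

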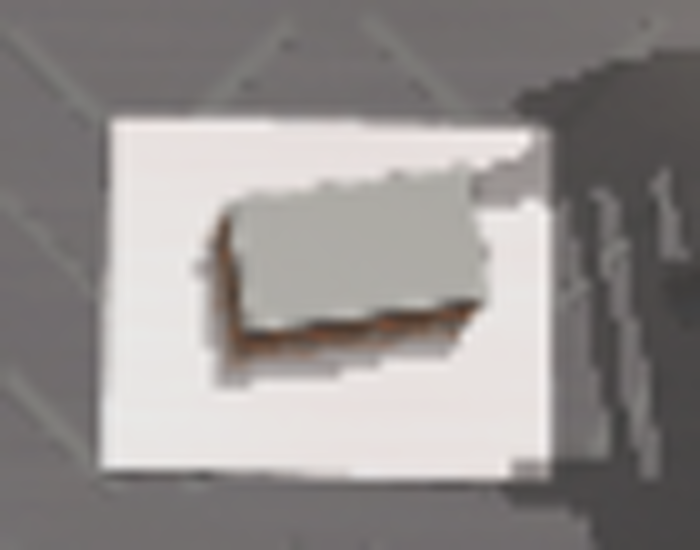

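View pics/scene30.png

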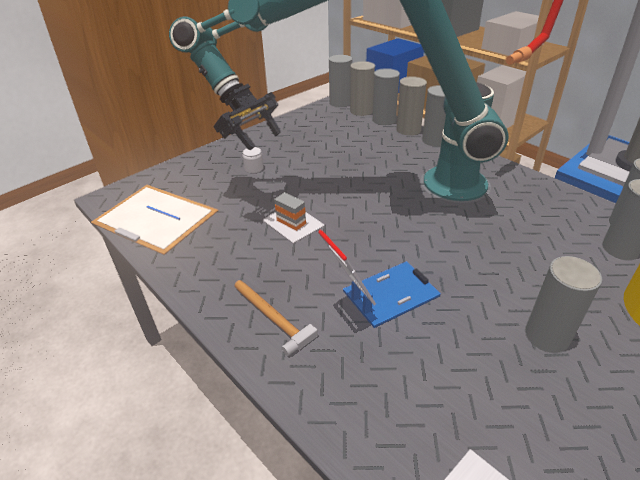

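```bash
python3 - <<'E'
from h import *
c=lambda x,y:((x+.5)/12-.5+265,(y+.5)/8.5-.5+165)
ct=lambda x,y:((x+.5)/10-.5+355,(y+.5)/10-.5+230)
T=np.array([onz("scene",c(*p),.086) for p in ((116,290),(235,233),(478,315),(365,377))]); print(T[:,:2],T.mean(0))
B=np.array([onz("scene",c(*p),.006) for p in ((382,558),(494,494),(138,475))]); print(B[:,:2],"done ctr",(B[1]+B[2])/2)
Tt=np.array([onz("top",ct(*p),.086) for p in ((228,208),(245,333),(487,303),(470,172))]); print("top",Tt[:,:2],Tt.mean(0))
# bar now vs stop angle
C=np.array([.542,.184,0]);ux=yw(-13.7);ax=C+.095*ux+[0,0,.062]
for th in (1.8,2.0): print(th,proj("scene",[ax+.19*(-np.cos(th)*ux+np.array([0,0,np.sin(th)]))]))
im=cv2.imread("pics/scene30.png");b,g,r=[im[...,i].astype(int) for i in range(3)];ys,xs=np.nonzero((r>160)&(g<70)&(b<70)&(np.arange(640)[None]<360)&(np.arange(640)[None]>315)&(np.arange(480)[:,None]>220));print("bar",(xs.min()+xs.max())/2,(ys.min()+ys.max())/2)
E
```

```text
[[ 0.5658 -0.2494]
 [ 0.5231 -0.256 ]
 [ 0.5138 -0.1759]
 [ 0.5563 -0.1679]] [ 0.5398 -0.2123  0.086 ]
[[ 0.5538 -0.172 ]
 [ 0.5103 -0.1798]
 [ 0.5663 -0.2514]] done ctr [ 0.5383 -0.2156  0.006 ]
top [[ 0.5521 -0.1754]
 [ 0.5114 -0.1803]
 [ 0.5209 -0.2587]
 [ 0.5638 -0.254 ]] [ 0.5371 -0.2171  0.086 ]
1.8 [[346.7363 233.5536]]
2.0 [[331.7364 243.9213]]
bar 332.0 244.5
```

```bash
python3 - <<'E'
from cell import ticket
print(ticket.job_done())
E
```

```text
the job is handed in; nothing more can be done
None
```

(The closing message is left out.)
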